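# Batch-discard used sample jars through the drop-bottom hopper

## Robot

A 7-joint arm with a two-finger parallel gripper is mounted at the origin on the work surface. World frame = base frame: x ahead of the robot, y to its left, z up, the work surface at z = 0. Lengths are in m, angles in rad, forces in N, time in s.
With the tool pointing down it reaches from about 0.4 to 0.85 m from the base axis. Payload 10.4 kg.
Tool frame: the origin (TCP) lies between the finger pads; the fingertips stand manip.finger_overhang ahead of it and the grasp point (between the pads) lies 11 mm behind it (manip.finger_overhang is the distance from the TCP to the fingertips, in m); x points along the fingers, z is the direction in which the jaws open and shut, and the axes are right-handed (so a half turn about x gives the same grasp; the last joint's range is limited). The gripper opens to 85 mm and grips with 20 to 120 N. Pads are 22 mm wide; open, the fingers measure 114 mm over their backs; the gripper's body (76 mm by 85 mm) begins 54 mm behind the grasp point. The pads swing forward as they close: fully open they stand 13 mm farther back than shut.
Start: joints at [-1.216, 0.332, -0.065, 1.46, 0.022, 1.35, -0.088], TCP at [0.231, 0.581, 0.239] pointing down, gripper open.
Joint ranges: [-2.6, 2.6], [-0.5, 2.12], [-1.47, 1.34], [0.16, 2.42], [-1.27, 4.41], [0.06, 2.06], [-2.6, 2.6]. Speed limits (rad/s): [2.22, 2.22, 2.79, 2.79, 3.14, 3.14, 3.14].

## Interface

Orientations are given as a unit quaternion [x, y, z, w].
In Python, from workcell import get_obs, camera, workorder, manip gives the robot as it stands. The module is installed in compiled form; this text tells all that it offers.
- The arm moves only by the tool play_rows, never from a script. Its argument "increments" is text: rows parted by semicolons, each of 4 numbers parted by spaces: the shift along the tool's x, y, z in m, then the turn about the tool's x in rad. A call has 1 to 20 rows; each row shifts and turns the pose as measured when the row begins, along the tool's axes as they then stand; what a row does not reach is not made up. A row lasts 1/10 s, in which the tool goes at most 50 mm and 8.59 degrees, less where a joint would pass 70% of its speed; a pose out of reach is approached as far as the arm can. A call is refused whole if a number of a shift passes 0.05 or a number of a turn 0.15, either way. A call with a gripper value outside its range is refused whole. "hand" is the gripper command: -1 is fully open, 1 is shut, values between are in proportion, set as the call begins (left out, the last holds). The fingers move at their own pace and stop on an object; "squeeze" is the grip in N (left out, the last holds). Time passes only in rows, so rows that do not move let the fingers close. It gives the time, the measured TCP pose, the force and the opening at its end, in the units of the state.
- get_obs(): the state, without advancing time (a new reading comes with each control period).
- camera(name): name is "side" or "top"; returns a dict with "img" (480x640x3 uint8, blue, green, red), "fov_y" (degrees; the focal length in pixels is half the picture's height over the tangent of half this angle, whatever the lens; pixels are square), "cx", "cy" (the principal point, pixels), "distortion" ([k1, k2, p1, p2, k3] as OpenCV has them; the pictures are not rectified), "R" (3x3) and "t" (3): a world point X has camera coordinates R X + t. Camera axes: x right, y down, z forward; pixel columns grow to the right and rows downward; lengths in m; the calibration is good to about 2 mm. A picture is of the moment at which its call begins. There is no depth.
- workorder.hand_in(): hands the job in, once; it reports no verdict.
The state is a dict: "clock": time; "joint_pos": joint angles; "joint_velocities": joint speeds; "tau": joint torques, N m; "position": TCP position; "ee_rot": TCP orientation; "ft_force": force on the tool from outside, world axes, zero at the start; "torque": the same for the moment, N m; "grip_width": opening from 0.0 (shut) to 1.0 (fully open).
Only numpy, scipy, OpenCV 4.12 (cv2) and the standard library are available. Lean on these libraries where they do the work, as an engineer would, in place of code of your own. Each camera call takes 0.05 s, during which the arm holds its last target.

## Task

Clear the used sample jars: see that the hopper floor, found hanging open, is swung shut and latched, and stand or lay all the jars from the bench on the tip tray with those already there, then tip it so that every jar goes into the drop-bottom hopper. Pull the spring latch so the hopper floor drops and all the jars fall into the discard tote below, then leave the station ready for the next batch: floor swung shut and latched, tip tray back down level. Do not shift or knock over the wash bottle, the beaker or the blue box.

Things in the scene. Friction and masses are not known exactly. Their poses are not given: they have to be found in the camera images.
- station: discard station fixed to the bench; place and heading differ per start. Origin: bench level under the hopper's centre; x points away from its front (front faces -x, the robot), y from hopper to tip tray, z up. All station figures are mm in this frame. Aluminium posts 12 mm square at x -100 and 100, y -62, 72 and 222, up to z 220; clear side panels front and back between hopper and tote
- hopper_in (a point): centre of the hopper's floor (x 0, y 0, z 165), axes as the station. Hopper: open steel box, inside x -88 to 88, y -60 to 60, walls 5 thick; the wall under the tip tray ends at z 221, the other three rise to z 263
- tray_in (a point): centre of the tip tray's floor (x 0, y 152, z 227 when level; tips with the tray; axes as the station when level). White tray, inside x -80 to 80, y 74 to 229; walls 35 high on three sides, only a 6 mm sill on the hopper side
- tote_in (a point): centre of the discard tote's inner floor (x 0, y -70, z 4). Grey plastic open tray fixed on the bench below the hopper and the latch, outside x -88 to 88, y -205 to 65, walls 4 thick and 60 high
- tip_tray (a joint): tip tray angle, rad: 0 level on its stop, 1.25 fully tipped. Hinged along x at y 66, z 227 (hopper rim); lifting the end away from the hopper tips it and jars slide into the hopper (all by 1.15 or so). It falls back when let go; 0.4 kg empty
- tray_grip (a point): grip point on the tray's handle: a level round peg with black sleeve, 14 mm thick, sticking out of the tray's front side along -x (x -85 to -165). This point: x -140, 110 mm from the tray hinge (y 176, z 227 when level); it circles the hinge as the tray tips
- drop_floor (a joint): hopper floor angle, rad: 0 shut (latched it rests near 0.01), 1.1 hanging open. Hinged along x at y 64, z 162; the side away from the tip tray drops and jars slide into the tote. Falls open by itself once the latch is pulled; swung back up it snaps over the spring latch and stays
- crank_grip (a point): grip point on the floor's crank: in front, a 10 mm arm on the hinge shaft at x -118 with a level round black-sleeved peg 13 mm thick along -x (x -118 to -166). This point: x -140, 100 mm from the floor hinge; shut: above the hinge (y 64, z 262); open: at y -25, z 207. Swinging it up to its stop (joint -0.03) shuts and latches the floor; about 13 N
- latch (a joint): latch bolt travel, m: 0 home (holding the floor), 0.020 fully pulled. Pulled away from the hopper along -y; a spring takes it home (2.4 N at home, 4 N fully pulled). The floor is free from about 0.012
- latch_grip (a point): grip point on the latch's pull tab: upright dark steel plate, 36 mm along x, 8 mm thick along y, z 154 to 229, over the tote, 81 mm clear of the hopper's high wall (home: x 0, y -150, z 211); this point is 18 mm below the plate's top
- jar1: used sample jar, off-white plastic: square body 36 x 36 x 42 mm, on it a white round cap 28 mm across and 24 mm tall (66 mm in all), 60 g. Origin: on its axis at mid-height, 33 mm above its underside; z runs from underside to cap. At the start standing on the tip tray; may be absent
- jar2: used sample jar, off-white plastic: square body 36 x 36 x 42 mm, on it a white round cap 28 mm across and 24 mm tall (66 mm in all), 60 g. Origin: on its axis at mid-height, 33 mm above its underside; z runs from underside to cap. At the start standing on the tip tray; may be absent
- jar3: used sample jar, off-white plastic: square body 36 x 36 x 42 mm, on it a white round cap 28 mm across and 24 mm tall (66 mm in all), 60 g. Origin: on its axis at mid-height, 33 mm above its underside; z runs from underside to cap. At the start standing on the bench; may be absent
- jar4: used sample jar, off-white plastic: square body 36 x 36 x 42 mm, on it a white round cap 28 mm across and 24 mm tall (66 mm in all), 60 g. Origin: on its axis at mid-height, 33 mm above its underside; z runs from underside to cap. At the start standing on the bench; may be absent
- jar5: used sample jar, off-white plastic: square body 36 x 36 x 42 mm, on it a white round cap 28 mm across and 24 mm tall (66 mm in all), 60 g. Origin: on its axis at mid-height, 33 mm above its underside; z runs from underside to cap. At the start standing on the bench; may be absent
- jar6: used sample jar, off-white plastic: square body 36 x 36 x 42 mm, on it a white round cap 28 mm across and 24 mm tall (66 mm in all), 60 g. Origin: on its axis at mid-height, 33 mm above its underside; z runs from underside to cap. At the start standing on the bench; may be absent
- wash_bottle: bystander: white bottle with red cap, 68 mm across, 170 mm tall; origin under its centre
- beaker: bystander: glass beaker, 84 mm across, 100 mm tall; origin under its centre
- tip_box: bystander: blue box 60 x 125 x 65 mm; origin under its centre

How it is judged:
On the way, in this order (a step that is already met when the one before it is completed fails the run):
1. all jars are on the tip tray, which is down, and the hopper floor is shut and latched (x of jar1 in the frame of station between -0.1 and 0.1 m and y of jar1 in the frame of station between 0.07 and 0.24 m and z of jar1 in the frame of station between 0.22 and 0.33 m and x of jar2 in the frame of station between -0.1 and 0.1 m and y of jar2 in the frame of station between 0.07 and 0.24 m and z of jar2 in the frame of station between 0.22 and 0.33 m and x of jar3 in the frame of station between -0.1 and 0.1 m and y of jar3 in the frame of station between 0.07 and 0.24 m and z of jar3 in the frame of station between 0.22 and 0.33 m and x of jar4 in the frame of station between -0.1 and 0.1 m and y of jar4 in the frame of station between 0.07 and 0.24 m and z of jar4 in the frame of station between 0.22 and 0.33 m and x of jar5 in the frame of station between -0.1 and 0.1 m and y of jar5 in the frame of station between 0.07 and 0.24 m and z of jar5 in the frame of station between 0.22 and 0.33 m and x of jar6 in the frame of station between -0.1 and 0.1 m and y of jar6 in the frame of station between 0.07 and 0.24 m and z of jar6 in the frame of station between 0.22 and 0.33 m and value of joint tip_tray below 0.1 rad and value of joint drop_floor below 0.05 rad and value of joint latch below 0.005 m), for 0.2 s.
2. all jars are in the hopper, its floor shut (x of jar1 in the frame of station between -0.1 and 0.1 m and y of jar1 in the frame of station between -0.07 and 0.07 m and z of jar1 in the frame of station between 0.16 and 0.28 m and x of jar2 in the frame of station between -0.1 and 0.1 m and y of jar2 in the frame of station between -0.07 and 0.07 m and z of jar2 in the frame of station between 0.16 and 0.28 m and x of jar3 in the frame of station between -0.1 and 0.1 m and y of jar3 in the frame of station between -0.07 and 0.07 m and z of jar3 in the frame of station between 0.16 and 0.28 m and x of jar4 in the frame of station between -0.1 and 0.1 m and y of jar4 in the frame of station between -0.07 and 0.07 m and z of jar4 in the frame of station between 0.16 and 0.28 m and x of jar5 in the frame of station between -0.1 and 0.1 m and y of jar5 in the frame of station between -0.07 and 0.07 m and z of jar5 in the frame of station between 0.16 and 0.28 m and x of jar6 in the frame of station between -0.1 and 0.1 m and y of jar6 in the frame of station between -0.07 and 0.07 m and z of jar6 in the frame of station between 0.16 and 0.28 m and value of joint drop_floor below 0.05 rad), for 0.2 s.
3. the hopper floor has dropped open and all jars are in the tote (x of jar1 in the frame of station between -0.1 and 0.1 m and y of jar1 in the frame of station between -0.205 and 0.068 m and z of jar1 in the frame of station between 0 and 0.13 m and x of jar2 in the frame of station between -0.1 and 0.1 m and y of jar2 in the frame of station between -0.205 and 0.068 m and z of jar2 in the frame of station between 0 and 0.13 m and x of jar3 in the frame of station between -0.1 and 0.1 m and y of jar3 in the frame of station between -0.205 and 0.068 m and z of jar3 in the frame of station between 0 and 0.13 m and x of jar4 in the frame of station between -0.1 and 0.1 m and y of jar4 in the frame of station between -0.205 and 0.068 m and z of jar4 in the frame of station between 0 and 0.13 m and x of jar5 in the frame of station between -0.1 and 0.1 m and y of jar5 in the frame of station between -0.205 and 0.068 m and z of jar5 in the frame of station between 0 and 0.13 m and x of jar6 in the frame of station between -0.1 and 0.1 m and y of jar6 in the frame of station between -0.205 and 0.068 m and z of jar6 in the frame of station between 0 and 0.13 m and value of joint drop_floor above 0.5 rad), for 0.2 s.
At the end, for the whole second after the job is handed in: Every jar rests in the tote (centre inside its walls, lower than 130 mm above the bench), the hopper floor is shut within 0.05 rad with the latch home within 5 mm, and the tip tray is down within 0.08 rad (x of jar1 in the frame of station between -0.1 and 0.1 m and y of jar1 in the frame of station between -0.205 and 0.068 m and z of jar1 in the frame of station between 0 and 0.13 m and linear speed of each of jar1, jar2, jar3, jar4, jar5, jar6 below 0.03 m/s and x of jar2 in the frame of station between -0.1 and 0.1 m and y of jar2 in the frame of station between -0.205 and 0.068 m and z of jar2 in the frame of station between 0 and 0.13 m and x of jar3 in the frame of station between -0.1 and 0.1 m and y of jar3 in the frame of station between -0.205 and 0.068 m and z of jar3 in the frame of station between 0 and 0.13 m and x of jar4 in the frame of station between -0.1 and 0.1 m and y of jar4 in the frame of station between -0.205 and 0.068 m and z of jar4 in the frame of station between 0 and 0.13 m and x of jar5 in the frame of station between -0.1 and 0.1 m and y of jar5 in the frame of station between -0.205 and 0.068 m and z of jar5 in the frame of station between 0 and 0.13 m and x of jar6 in the frame of station between -0.1 and 0.1 m and y of jar6 in the frame of station between -0.205 and 0.068 m and z of jar6 in the frame of station between 0 and 0.13 m and value of joint drop_floor below 0.05 rad and value of joint latch below 0.005 m and value of joint tip_tray below 0.08 rad); the robot touches nothing.
It fails at once if wash bottle shifted more than 40 mm or tipped over (distance of wash_bottle from where it was at the start of the episode above 0.04 m or angle between wash_bottle's own z axis and vertical above 0.5 rad).
It fails at once if beaker shifted more than 40 mm or tipped over (distance of beaker from where it was at the start of the episode above 0.04 m or angle between beaker's own z axis and vertical above 0.5 rad).
It fails at once if tip box shifted more than 40 mm or tipped over (distance of tip_box from where it was at the start of the episode above 0.04 m or angle between tip_box's own z axis and vertical above 0.5 rad).
Of jar1, jar2, jar3, jar4, jar5, jar6 only 4 to 6 are there at a start; the rules pass over those that are not, and their reading is None.
At some moment in a run one of jar3, jar4, jar5, jar6 may be knocked a few centimetres aside while the robot is not near it.
Once in a run the grip may slacken for a moment while it holds something.
It also fails if it takes over 208 s, if anything falls off the work surface, if the arm or the gripper's body presses on something with over 40 N, if the wrist force passes 120 N, or if a joint passes its speed limit or range.

## Working session

There is one attempt and no reset: what is moved stays moved. The work goes in short steps, Python scripts to look and compute and a tool call to move; the robot and the scene stay as the last step left them, time stands still between calls to the robot, and variables do not carry over. Pictures are saved under pics/ and viewed, and the job is handed in when it is done.

Besides the shell and the picture viewer there is one more tool, called as a command line: name --argument value ..., lists and objects as JSON in quotes. play_rows: Moves the arm, as the interface text tells. Its arguments: {"type":"object","properties":{"increments":{"type":"string"},"hand":{"type":"number"},"squeeze":{"type":"number"}},"required":["increments"]}

```bash
mkdir -p pics; ls; cat > h.py <<'E'
import numpy as np, cv2, json
from workcell import get_obs, camera, workorder, manip
def snap(n,f):
    c=camera(n); cv2.imwrite('pics/'+f,c['img']); 
    return c
def K(c):
    f=240/np.tan(np.radians(c['fov_y']/2)); return np.array([[f,0,c['cx']],[0,f,c['cy']],[0,0,1.]])
def proj(c,P):
    P=np.atleast_2d(np.array(P,float)); R=np.array(c['R']);
    p,_=cv2.projectPoints(P,cv2.Rodrigues(R)[0],np.array(c['t'],float),K(c),np.array(c['distortion'],float)); return p[:,0]
def unp(c,uv,z):
    u=cv2.undistortPoints(np.array([[uv]],float),K(c),np.array(c['distortion'],float))[0,0]
    R=np.array(c['R']);t=np.array(c['t']); d=R.T@np.array([u[0],u[1],1]); o=-R.T@t
    return o+d*(z-o[2])/d[2]
E
python3 - <<'E'
from h import *
for n in('side','top'):
    c=snap(n,n+'0.png'); print(n,c['fov_y'],c['cx'],c['cy'],c['distortion'],-np.array(c['R']).T@np.array(c['t']),np.array(c['R']))
print(get_obs(), manip.finger_overhang)
E
```

```text
pics
side 47.19155848875247 315.58293934543593 240.534135150163 [0.03712821 0.         0.         0.         0.        ] [0.86540951 0.83605928 0.9891088 ] [[-0.96471632  0.26306276  0.01097272]
 [ 0.17408294  0.66856235 -0.72299344]
 [-0.1975286  -0.69557341 -0.69076775]]
top 53.848508788460705 320.9204243525284 241.18018616365356 [-0.00857974  0.          0.          0.          0.        ] [ 0.50715653 -0.0044852   1.35533441] [[ 0.02852369 -0.99941601  0.01881606]
 [-0.99464098 -0.03024875 -0.09886518]
 [ 0.09937661 -0.01589523 -0.99492293]]
{'clock': 0.1, 'joint_pos': array([-1.21560731,  0.33277819, -0.06468018,  1.46084007,  0.02157885,
        1.34988142, -0.08849559]), 'joint_velocities': array([-0.00026683, -0.00019477, -0.00052218, -0.00116991,  0.00028299,
        0.00096666,  0.00094899]), 'tau': array([ 1.49065141e-03, -6.26750708e+01,  4.92994627e-02, -3.92427957e+01,
        1.63745438e-02,  6.99610740e-03,  5.04681122e-05]), 'position': array([0.23043247, 0.58063414, 0.2386227 ]), 'ee_rot': array([-0.39747194,  0.58533932,  0.39696708,  0.58464611]), 'ft_force': array([-0.40514693,  0.36296555, -0.580138  ]), 'torque': array([ 0.0213287 , -0.01535049,  0.0676901 ]), 'grip_width': 1.0004443232702136} 0.008
```

View pics/side0.png

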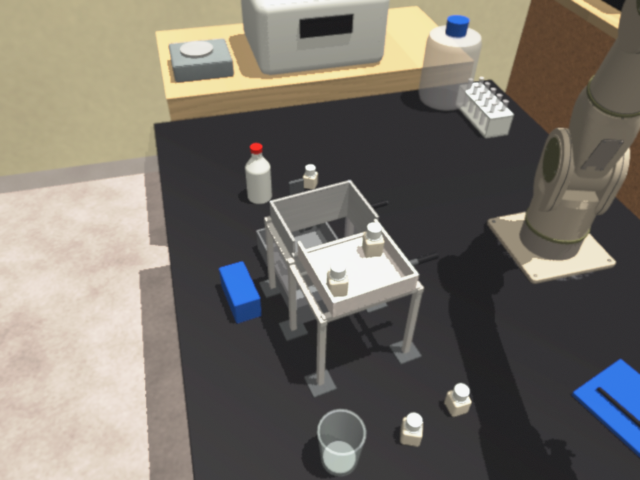

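View pics/top0.png

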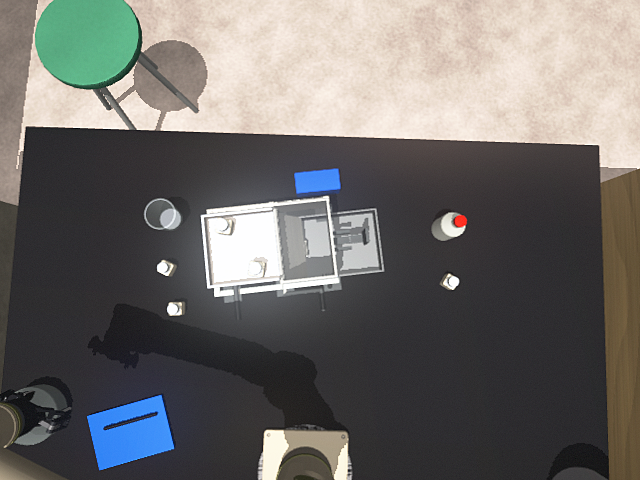

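The top picture shows five jars: two on the tray (226,226) and (258,267), and three on the bench at (166,268), (176,308) and (450,282). The station's tray end faces left. I'll zoom in to fit the station pose.

```bash
python3 - <<'E'
import cv2
i=cv2.imread('pics/top0.png'); cv2.imwrite('pics/t0a.png',cv2.resize(i[185:325,190:390],None,fx=4,fy=4,interpolation=cv2.INTER_CUBIC))
i=cv2.imread('pics/side0.png'); cv2.imwrite('pics/s0a.png',cv2.resize(i[170:400,230:450],None,fx=3.5,fy=2.6*3.5/3.5,interpolation=cv2.INTER_CUBIC))
E
```

```text
(no output)
```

View pics/t0a.png

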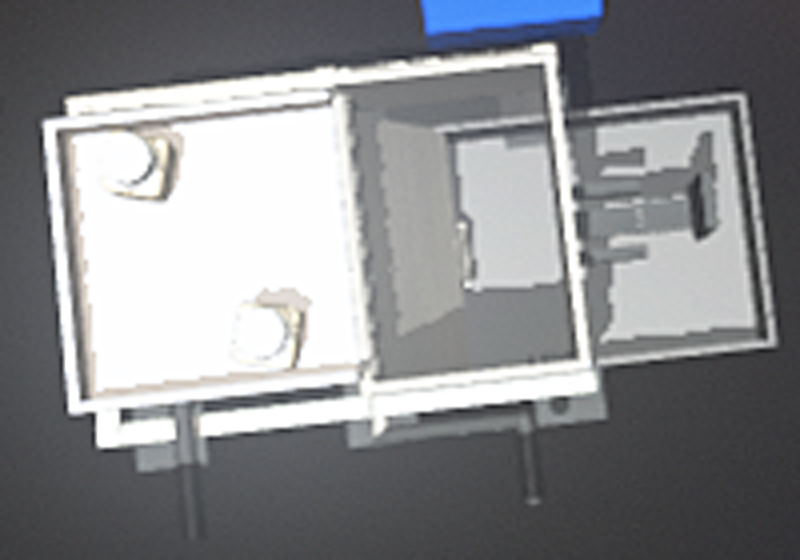

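View pics/s0a.png

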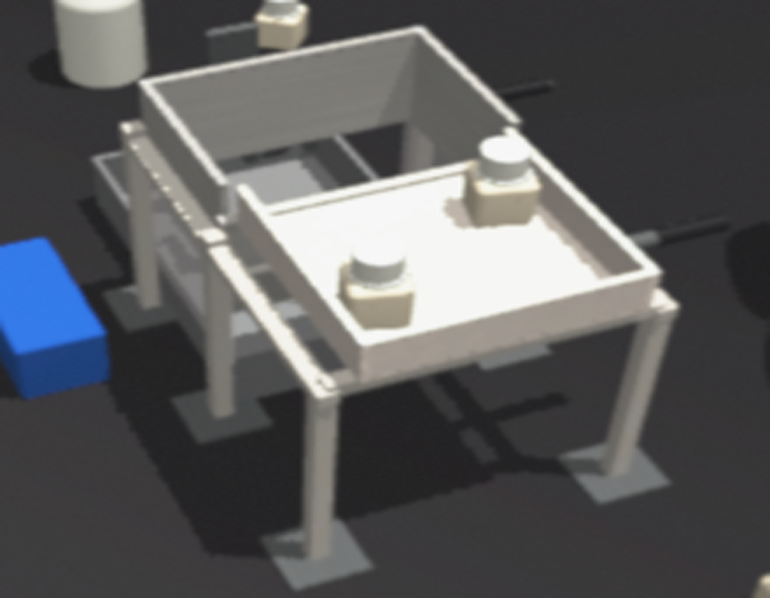

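```bash
cat > fit.py <<'E'
from h import *
from scipy.optimize import least_squares
ct=camera('top');cs=camera('side')
T=[((88,-205,60),(745,95)),((-88,-205,60),(777,345)),((93,-65,263),(555,45)),((-88,-60,263),(583,355)),((88,-60,263),(550,65)),((84,233,262),(43,120)),((-84,233,262),(72,413)),((-165,176,227),(195,540)),((-166,-25,207),(533,500))]
S=[((84,233,262),(357,345)),((-84,233,262),(660,268)),((93,-65,263),(143,83)),((-93,-65,263),(422,28)),((-165,176,227),(728,222)),((-166,-25,207),(550,87))]
def W(p,P):
    c,s=np.cos(p[2]),np.sin(p[2]); P=np.array(P)/1000.
    return np.c_[p[0]+c*P[:,0]-s*P[:,1],p[1]+s*P[:,0]+c*P[:,1],P[:,2]]
tu=np.array([[190+a/4,185+b/4] for _,(a,b) in T]); su=np.array([[230+a/3.5,170+b/2.6] for _,(a,b) in S])
def f(p): return np.r_[(proj(ct,W(p,[a for a,_ in T]))-tu).ravel(),(proj(cs,W(p,[a for a,_ in S]))-su).ravel()]
r=least_squares(f,[0.55,0,0.1],loss='soft_l1'); print(r.x); print(r.fun.reshape(-1,2).round(1))
def B(c,uv,z): return unp(c,uv,z).round(3)
p=r.x
def inv(X): 
    d=X[:2]-p[:2]; c,s=np.cos(p[2]),np.sin(p[2]); return np.array([c*d[0]+s*d[1],-s*d[0]+c*d[1]])*1000
for n,t,s in (('A',(164.5,266.5),(413,420)),('B',(176,308.5),(461,390)),('C',(452,281),(311,169))):
    print(n,B(ct,t,.066),B(cs,s,.066))
for t,s in (((190+125/4,185+157/4),(230+378/3.5,170+243/2.6)),((190+262/4,185+330/4),(230+505/3.5,170+145/2.6))):
    print(inv(unp(ct,t,.227+.066)),inv(unp(cs,s,.227+.066)))
E
python3 fit.py
python3 - <<'E'
import cv2,numpy as np
i=cv2.imread('pics/top0.png');f=lambda a:cv2.resize(a,None,fx=5,fy=5,interpolation=cv2.INTER_CUBIC)
cv2.imwrite('pics/j.png',np.hstack([f(i[250:330,140:200]),f(i[250:330,425:485])]))
E
```

```text
[0.61668272 0.0153971  0.13898426]
[[-0.3 -0.2]
 [-0.6  0.3]
 [-0.6  2.1]
 [-1.   1.7]
 [-1.2 -0.6]
 [ 0.7  0.7]
 [-0.3 -0.5]
 [-0.5 -0.6]
 [-0.3 -0.1]
 [ 1.5 -1.2]
 [-0.4  0.8]
 [-1.2 -1.9]
 [ 0.  -1.6]
 [-1.6 -0.8]
 [-0.6 -1.7]]
A [0.554 0.397 0.066] [0.555 0.404 0.066]
B [0.442 0.36  0.066] [0.443 0.371 0.066]
C [ 0.537 -0.387  0.066] [ 0.537 -0.378  0.066]
[ 54.12522172 183.64463127] [ 52.37623583 180.42504986]
[-51.52248325 116.31957105] [-52.59405887 117.11638471]
```

View pics/j.png

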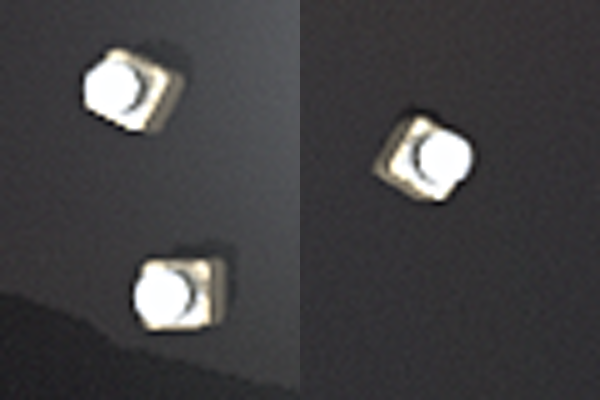

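```bash
cat >> h.py <<'E'
ST=np.array([0.61668,0.0154,0.13898])
def st(x,y,z):
    c,s=np.cos(ST[2]),np.sin(ST[2]); x/=1000;y/=1000
    return np.array([ST[0]+c*x-s*y,ST[1]+s*x+c*y,z/1000])
from scipy.spatial.transform import Rotation as Ro
def plan(*tg, yaw=None):
    """yaw: world angle of tool z (mod pi). tg: successive TCP targets (world)"""
    o=get_obs(); R=Ro.from_quat(o['ee_rot']).as_matrix()
    print('t',round(o['clock'],1),'pos',np.round(o['position'],4),'x',R[:,0].round(3),'zang',round(np.arctan2(R[1,2],R[0,2]),3),'grip',round(o['grip_width'],3),'F',np.round(o['ft_force'],1),'q7',o['joint_pos'][[0,6]].round(2))
    Rn=R
    if yaw is not None:
        cur=np.arctan2(R[1,2],R[0,2]); d=(yaw-cur+np.pi/2)%np.pi-np.pi/2
        print('turn about tool x', round(-d,3)); Rn=Ro.from_rotvec([0,0,d]).as_matrix()@R
    p=np.array(o['position'])
    for t in tg:
        print('->',np.round(t,3),'shift',(Rn.T@(np.array(t)-p)).round(4)); p=np.array(t)
E
python3 - <<'E'
from h import *
ct=camera('top');cs=camera('side')
cv2.imwrite('pics/s1.png',np.hstack([cv2.resize(cs['img'][370:460,380:490],None,fx=5,fy=5,interpolation=2)]))
A=unp(ct,(162.6,267.4),.066);Bq=unp(ct,(172.6,309),.066);C=unp(ct,(453.4,281.4),.066)
print(A,Bq,C)
for q in(A,Bq,C): print(proj(cs,q))
plan(np.r_[Bq[:2],.239],np.r_[Bq[:2],.052],yaw=ST[2]+np.pi/2)
plan(yaw=ST[2])
for n,uv in(('bottle',(449,224)),('beaker',(158,214))): print(n,unp(ct,uv,.1))
E
```

```text
[0.55143143 0.40224879 0.066     ] [0.44050107 0.3686543  0.066     ] [ 0.53643431 -0.39055407  0.066     ]
[[414.09721765 418.48932299]]
[[461.66672334 388.78819324]]
[[310.1274025  166.34452769]]
t 0.3 pos [0.2305 0.5808 0.2391] x [-0. -0. -1.] zang 1.193 grip 0.999 F [-0.4  0.2 -0.6] q7 [-1.22 -0.09]
turn about tool x -0.517
-> [0.441 0.369 0.239] shift [ 2.000e-04 -1.786e-01 -2.392e-01]
-> [0.441 0.369 0.052] shift [1.87e-01 0.00e+00 1.00e-04]
t 0.3 pos [0.2305 0.5808 0.2391] x [-0. -0. -1.] zang 1.193 grip 0.999 F [-0.4  0.2 -0.6] q7 [-1.22 -0.09]
turn about tool x 1.054
bottle [ 0.68955312 -0.36832043  0.1       ]
beaker [0.69223121 0.41251393 0.1       ]
```

View pics/s1.png

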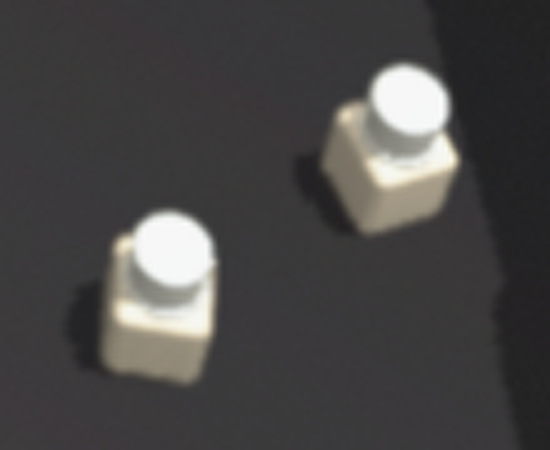

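play_rows --increments "0 0 0 -0.13;0 0 0 -0.13;0 0 0 -0.13;0 0 0 -0.13;0 -0.03 -0.04 0;0 -0.03 -0.04 0;0 -0.03 -0.04 0;0 -0.03 -0.04 0;0 -0.03 -0.04 0;0 -0.03 -0.04 0;0 0 0 0" --hand -0.3 --squeeze 40

```text
clock: 1.4
position: [0.4493, 0.37, 0.2374]
ee_rot: [-0.54, 0.456, 0.541, 0.455]
ft_force: [1.1, 0.3, 0.0]
grip_width: 0.65
```

```bash
python3 - <<'E'
from h import *
B=[.4405,.3687]
plan([*B,.15],[*B,.052],yaw=ST[2]+np.pi/2)
E
```

```text
t 1.4 pos [0.4493 0.37   0.2374] x [-0.001 -0.001 -1.   ] zang 1.74 grip 0.65 F [1.1 0.3 0. ] q7 [-0.79  0.98]
turn about tool x 0.03
-> [0.44  0.369 0.15 ] shift [0.0874 0.0088 0.0001]
-> [0.44  0.369 0.052] shift [ 0.098  -0.0001  0.0001]
```

play_rows --increments "0.02 0.009 0 0.03;0.04 0 0 0;0.04 0 0 0;0.04 0 0 0;0.03 0 0 0;0.015 0 0 0;0 0 0 0"

```text
clock: 2.1
position: [0.4422, 0.3677, 0.0476]
ee_rot: [0.532, -0.465, -0.532, -0.467]
ft_force: [0.2, 0.3, 0.6]
grip_width: 0.65
```

```bash
python3 - <<'E'
from h import *
plan([.4405,.3687,.052])
c=snap('top','t2.png'); d=camera('side')
cv2.imwrite('pics/s2.png',np.hstack([cv2.resize(d['img'][330:450,400:520],None,fx=4,fy=4,interpolation=2)]))
E
```

```text
t 2.1 pos [0.4422 0.3677 0.0476] x [ 0.002  0.002 -1.   ] zang 1.703 grip 0.65 F [0.2 0.3 0.6] q7 [-0.79  0.94]
-> [0.44  0.369 0.052] shift [-0.0044  0.0015  0.0013]
```

View pics/s2.png

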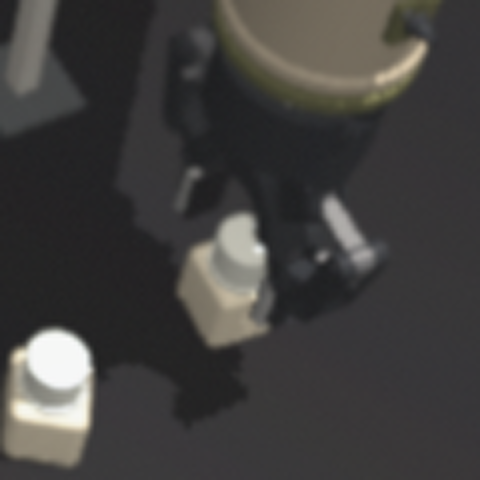

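The gripper straddles jar B's cap at crop (240,245). I'll raise it a little, close and lift.

play_rows --increments "-0.006 0.0015 0.001 0;0 0 0 0;0 0 0 0;0 0 0 0;0 0 0 0;0 0 0 0;0 0 0 0" --hand 1 --squeeze 45

```text
clock: 2.9
position: [0.4436, 0.3717, 0.0618]
ee_rot: [0.532, -0.461, -0.532, -0.471]
ft_force: [-0.5, 0.6, -0.7]
grip_width: 0.301
```

play_rows --increments "-0.03 0 0 0;-0.04 0 0 0;-0.05 0 0 0;-0.05 0 0 0;-0.05 0 0 0;-0.05 0 0 0;-0.03 0 0 0;0 0 0 0"

```text
clock: 3.7
position: [0.4391, 0.3672, 0.3678]
ee_rot: [0.532, -0.463, -0.532, -0.469]
ft_force: [-0.3, 1.0, -1.0]
grip_width: 0.304
```

```bash
python3 - <<'E'
from h import *
z=.227+.055+.06
a=st(-45,190,0)[:2]
plan([*a,z],[*a,.227+.055])
d=camera('side')
cv2.imwrite('pics/s3.png',d['img'])
E
```

```text
t 3.7 pos [0.4391 0.3672 0.3678] x [ 0.006  0.006 -1.   ] zang 1.703 grip 0.304 F [-0.3  1.  -1. ] q7 [-0.81  0.93]
-> [0.546 0.197 0.342] shift [ 0.0255 -0.0832 -0.1825]
-> [0.546 0.197 0.282] shift [ 0.06    0.0004 -0.0003]
```

View pics/s3.png

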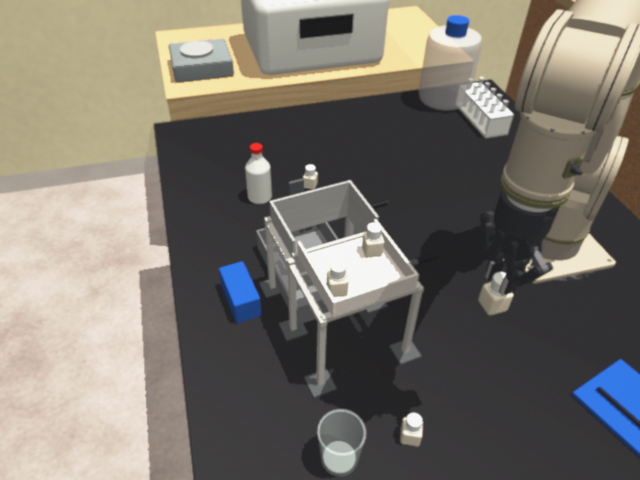

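play_rows --increments "0 -0.02 -0.04 0;0 -0.02 -0.04 0;0 -0.02 -0.04 0;0 -0.02 -0.04 0;0 -0.005 -0.02 0;0 0 0 0;0.02 0 0 0;0 0 0 0"

```text
clock: 4.55
position: [0.5466, 0.1937, 0.3303]
ee_rot: [-0.53, 0.469, 0.535, 0.461]
ft_force: [-0.7, -0.3, -0.6]
grip_width: 0.304
```

```bash
python3 - <<'E'
from h import *
a=st(-45,190,0)[:2]
plan([*a,.293],yaw=ST[2]+np.pi/2)
d=camera('side');e=camera('top')
cv2.imwrite('pics/s4.png',np.hstack([cv2.resize(d['img'][180:330,260:460],None,fx=2,fy=2,interpolation=2),cv2.resize(e['img'][180:330,190:390],None,fx=2,fy=2,interpolation=2)]))
E
```

```text
t 4.5 pos [0.5466 0.1937 0.3303] x [-0.013 -0.005 -1.   ] zang 1.706 grip 0.304 F [-0.7 -0.3 -0.6] q7 [-0.57  1.32]
turn about tool x -0.004
-> [0.546 0.197 0.293] shift [ 0.0373 -0.0002  0.0038]
```

View pics/s4.png

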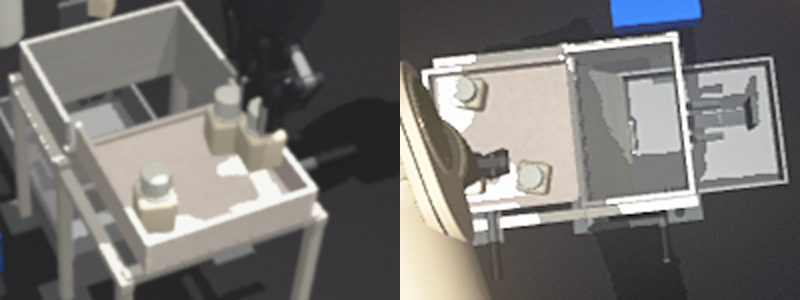

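play_rows --increments "0.015 0 0.002 0;0.012 0 0.002 0;0.005 0 0 0;0 0 0 0"

```text
clock: 5.05
position: [0.5457, 0.2015, 0.2996]
ee_rot: [-0.532, 0.466, 0.536, 0.461]
ft_force: [1.0, -1.1, -0.6]
grip_width: 0.306
```

```bash
python3 - <<'E'
from h import *
a=st(-45,190,0)[:2]
plan([*a,.290])
d=camera('side')
cv2.imwrite('pics/s5.png',cv2.resize(d['img'][180:330,260:460],None,fx=3,fy=3,interpolation=2))
E
```

```text
t 5.0 pos [0.5457 0.2015 0.2996] x [-0.009 -0.002 -1.   ] zang 1.711 grip 0.306 F [ 1.  -1.1 -0.6] q7 [-0.57  1.31]
-> [0.546 0.197 0.29 ] shift [ 0.0097  0.0004 -0.0041]
```

View pics/s5.png

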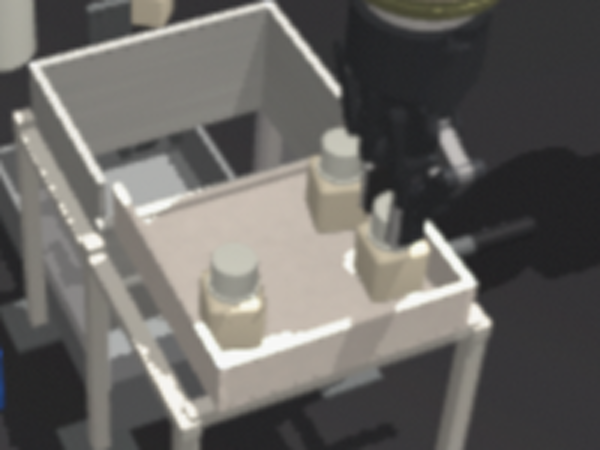

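play_rows --increments "0.006 0 -0.002 0;0.003 0 -0.002 0;0 0 0 0;0 0 0 0"

```text
clock: 5.5
position: [0.5468, 0.197, 0.2913]
ee_rot: [-0.532, 0.466, 0.535, 0.462]
ft_force: [0.3, -0.4, -0.5]
grip_width: 0.308
```

play_rows --increments "0 0 0 0;0 0 0 0;0 0 0 0;0 0 0 0;-0.02 0 0 0;-0.04 0 0 0;-0.03 0 0 0;0 0 0 0" --hand -0.25

```text
clock: 6.3
position: [0.547, 0.197, 0.3846]
ee_rot: [-0.532, 0.466, 0.535, 0.462]
ft_force: [0.9, -0.0, -1.0]
grip_width: 0.622
```

```bash
python3 - <<'E'
from h import *
A=[.5514,.4022]
plan([*A,.36],[*A,.056],yaw=ST[2]+np.pi/2)
d=camera('side')
cv2.imwrite('pics/s6.png',d['img'])
E
```

```text
t 6.3 pos [0.547  0.197  0.3846] x [-0.007 -0.001 -1.   ] zang 1.711 grip 0.622 F [ 0.9 -0.  -1. ] q7 [-0.57  1.32]
turn about tool x 0.001
-> [0.551 0.402 0.36 ] shift [ 0.0243 -0.0329  0.2026]
-> [0.551 0.402 0.056] shift [ 3.04e-01 -2.20e-03  1.00e-04]
```

View pics/s6.png

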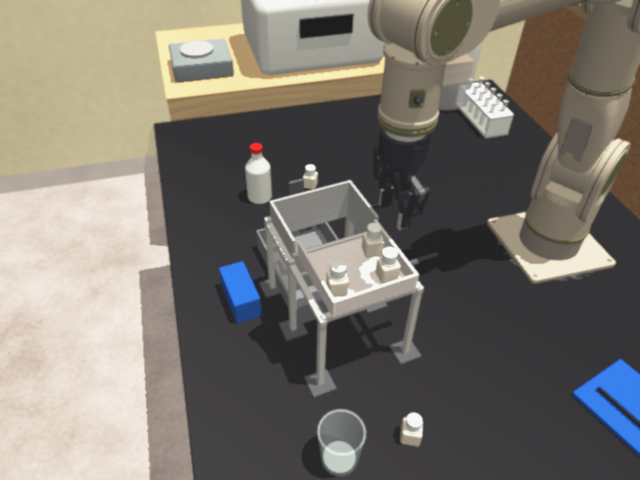

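Jar B stands on the tray at (388,263). Jar A is still at (413,428).

play_rows --increments "0 -0.008 0.045 0;0 -0.008 0.045 0;0 -0.008 0.045 0;0 -0.008 0.045 0;0.02 0 0.02 0;0.05 0 0 0;0.05 0 0 0;0.05 0 0 0;0.05 0 0 0;0.03 0 0 0;0 0 0 0"

```text
clock: 7.45
position: [0.5438, 0.4031, 0.117]
ee_rot: [-0.53, 0.471, 0.536, 0.458]
ft_force: [0.3, -0.2, -0.6]
grip_width: 0.625
```

```bash
python3 - <<'E'
from h import *
A=[.5514,.4022]
plan([*A,.055],yaw=ST[2]+np.pi/2)
d=camera('side')
cv2.imwrite('pics/s7.png',cv2.resize(d['img'][330:480,320:520],None,fx=3,fy=3,interpolation=2))
E
```

```text
t 7.5 pos [0.5438 0.4031 0.117 ] x [-0.019 -0.009 -1.   ] zang 1.709 grip 0.625 F [ 0.3 -0.2 -0.6] q7 [-0.76  1.04]
turn about tool x -0.001
-> [0.551 0.402 0.055] shift [ 0.0619 -0.0086 -0.0016]
```

View pics/s7.png

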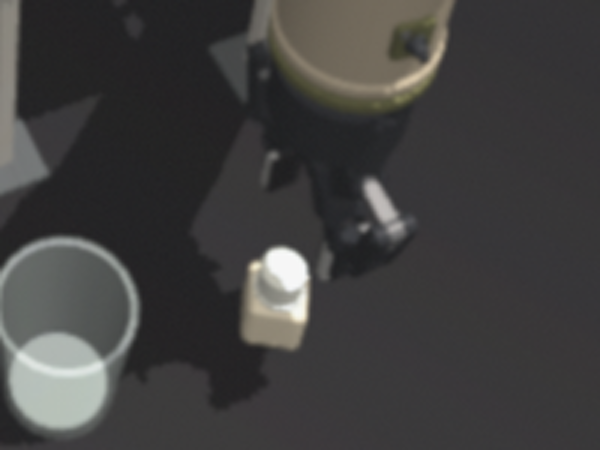

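play_rows --increments "0.02 -0.008 -0.001 0;0.03 0 0 0;0.012 0 0 0;0 0 0 0"

```text
clock: 7.9
position: [0.5558, 0.4064, 0.0646]
ee_rot: [-0.531, 0.466, 0.535, 0.462]
ft_force: [-0.9, 0.1, 0.0]
grip_width: 0.626
```

```bash
python3 - <<'E'
from h import *
A=[.5514,.4022]
plan([*A,.055],yaw=ST[2]+np.pi/2)
E
```

```text
t 7.9 pos [0.5558 0.4064 0.0646] x [-0.008 -0.    -1.   ] zang 1.708 grip 0.626 F [-0.9  0.1  0. ] q7 [-0.75  1.05]
turn about tool x -0.001
-> [0.551 0.402 0.055] shift [ 0.0096  0.0049 -0.0035]
```

play_rows --increments "0.007 0.003 -0.002 0;0.001 0 0 0;0 0 0 0;0 0 0 0;0 0 0 0;0 0 0 0;0 0 0 0" --hand 1

```text
clock: 8.6
position: [0.5553, 0.4059, 0.0631]
ee_rot: [-0.532, 0.463, 0.535, 0.465]
ft_force: [0.4, 0.3, -0.2]
grip_width: 0.305
```

play_rows --increments "-0.03 0 0 0;-0.05 0 0 0;-0.05 0 0 0;-0.05 0 0 0;-0.05 0 0 0;-0.05 0 0 0;-0.03 0 0 0;0 0 0 0"

```text
clock: 9.4
position: [0.5544, 0.4033, 0.379]
ee_rot: [-0.531, 0.465, 0.535, 0.464]
ft_force: [0.2, 1.0, -0.7]
grip_width: 0.302
```

```bash
python3 - <<'E'
from h import *
a=st(3,152,0)[:2]
plan([*a,.36],[*a,.291],yaw=ST[2]+np.pi/2)
d=camera('side')
cv2.imwrite('pics/s8.png',d['img'])
E
```

```text
t 9.4 pos [0.5544 0.4033 0.379 ] x [-0.005  0.002 -1.   ] zang 1.709 grip 0.302 F [ 0.2  1.  -0.7] q7 [-0.76  1.04]
turn about tool x -0.001
-> [0.599 0.166 0.36 ] shift [ 0.0183 -0.0111 -0.2409]
-> [0.599 0.166 0.291] shift [ 0.069  -0.0003 -0.0002]
```

View pics/s8.png

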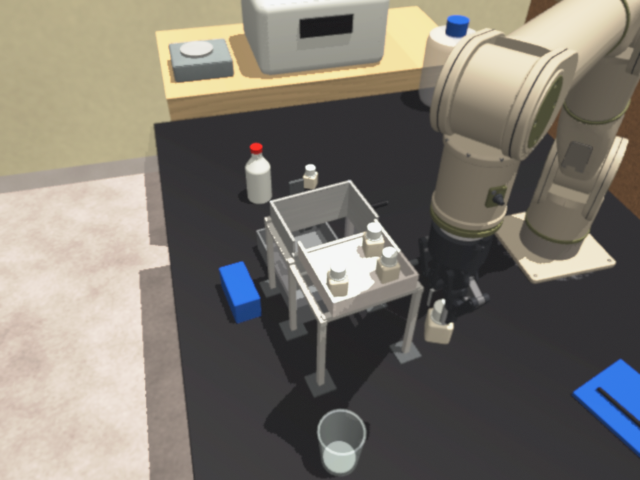

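play_rows --increments "0 -0.002 -0.045 0;0 -0.002 -0.045 0;0 -0.002 -0.045 0;0 -0.002 -0.045 0;0 -0.002 -0.04 0;0 0 -0.02 0;0 0 0 0;0 0 0 0"

```text
clock: 10.25
position: [0.5949, 0.158, 0.3607]
ee_rot: [-0.529, 0.472, 0.539, 0.456]
ft_force: [-0.7, 0.2, -0.9]
grip_width: 0.31
```

```bash
python3 - <<'E'
from h import *
a=st(3,152,0)[:2]
plan([*a,.294],yaw=ST[2]+np.pi/2)
d=camera('side')
cv2.imwrite('pics/s9.png',cv2.resize(d['img'][180:330,260:460],None,fx=3,fy=3,interpolation=2))
E
```

```text
t 10.2 pos [0.5949 0.158  0.3607] x [-0.025 -0.007 -1.   ] zang 1.711 grip 0.31 F [-0.7  0.2 -0.9] q7 [-0.48  1.42]
turn about tool x 0.001
-> [0.599 0.166 0.294] shift [ 0.0666 -0.0066  0.008 ]
```

View pics/s9.png

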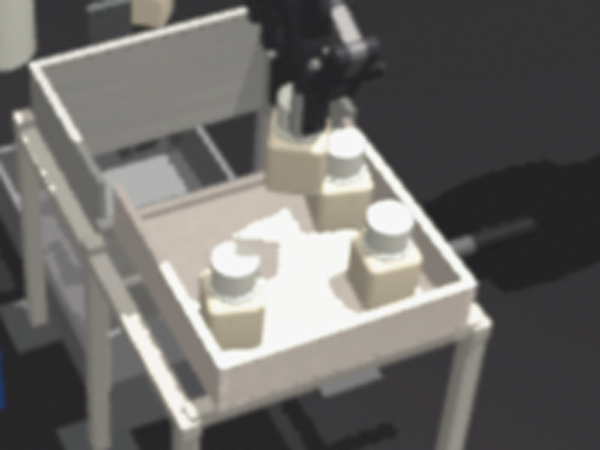

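play_rows --increments "0.005 -0.005 0.006 0;0.025 0 0.002 0;0.02 0 0 0;0.01 0 0 0;0 0 0 0;0 0 0 0"

```text
clock: 10.9
position: [0.596, 0.177, 0.2953]
ee_rot: [-0.53, 0.469, 0.543, 0.452]
ft_force: [0.1, -0.5, -0.5]
grip_width: 0.305
```

```bash
python3 - <<'E'
from h import *
a=st(3,152,0)[:2]
plan([*a,.294],yaw=ST[2]+np.pi/2)
d=camera('side')
cv2.imwrite('pics/s10.png',cv2.resize(d['img'][180:330,260:460],None,fx=3,fy=3,interpolation=2))
E
```

```text
t 10.9 pos [0.596  0.177  0.2953] x [-0.028 -0.006 -1.   ] zang 1.723 grip 0.305 F [ 0.1 -0.5 -0.5] q7 [-0.5  1.4]
turn about tool x 0.013
-> [0.599 0.166 0.294] shift [ 0.0013 -0.0012 -0.0109]
```

View pics/s10.png

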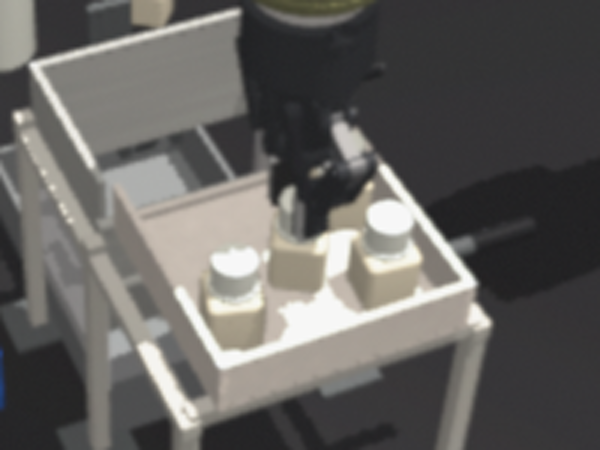

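play_rows --increments "0.002 0 -0.005 0;0 0 0 0;0 0 0 0"

```text
clock: 11.25
position: [0.5976, 0.1718, 0.2954]
ee_rot: [-0.531, 0.468, 0.542, 0.453]
ft_force: [0.0, -0.6, -1.2]
grip_width: 0.305
```

play_rows --increments "0 0 0 0;0 0 0 0;0 0 0 0;0 0 0 0;-0.02 0 0 0;-0.04 0 0 0;-0.04 0 0 0;0 0 0 0" --hand -0.25

```text
clock: 12.05
position: [0.5996, 0.1719, 0.3989]
ee_rot: [-0.531, 0.468, 0.542, 0.453]
ft_force: [0.6, -0.5, 0.5]
grip_width: 0.625
```

```bash
python3 - <<'E'
from h import *
C=[.5364,-.3905]
plan([*C,.38],[*C,.06],yaw=ST[2]+np.pi/2)
d=camera('side')
cv2.imwrite('pics/s11.png',d['img'])
E
```

```text
t 12.1 pos [0.5996 0.1719 0.3989] x [-0.026 -0.005 -1.   ] zang 1.723 grip 0.625 F [ 0.6 -0.5  0.5] q7 [-0.49  1.41]
turn about tool x 0.013
-> [ 0.536 -0.39   0.38 ] shift [ 0.0232  0.1399 -0.5482]
-> [ 0.536 -0.39   0.06 ] shift [ 3.199e-01 -8.600e-03  3.000e-04]
```

View pics/s11.png

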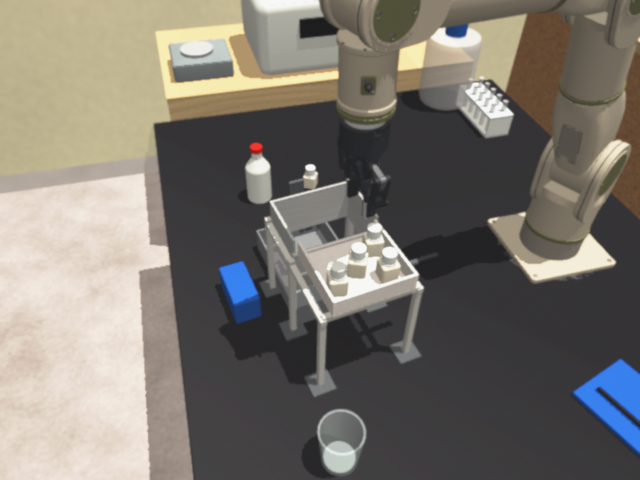

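play_rows --increments "0 0.011 -0.045 0;0 0.011 -0.045 0;0 0.011 -0.045 0;0 0.011 -0.045 0;0 0.011 -0.045 0;0 0.011 -0.045 0;0 0.011 -0.045 0;0 0.011 -0.045 0;0 0.011 -0.045 0;0 0.011 -0.045 0;0 0.011 -0.045 0;0 0.01 -0.045 0;0 0 0 0.14;0 0 0 0.14;0 0 0 0.14;0 0 0 0.14;0 0 0 0.14;0 0 0 0"

```text
clock: 13.9
position: [0.5455, -0.402, 0.3782]
ee_rot: [-0.329, 0.637, 0.349, 0.603]
ft_force: [-0.2, 0.2, 0.3]
grip_width: 0.624
```

```bash
python3 - <<'E'
from h import *
C=[.5364,-.3905]
plan([*C,.38],[*C,.06])
d=camera('side')
cv2.imwrite('pics/s12.png',d['img'])
E
```

```text
t 13.9 pos [ 0.5455 -0.402   0.3782] x [-0.056  0.002 -0.998] zang 1.001 grip 0.624 F [-0.2  0.2  0.3] q7 [0.2  1.72]
-> [ 0.536 -0.39   0.38 ] shift [-0.0012  0.014   0.0047]
-> [ 0.536 -0.39   0.06 ] shift [ 0.3195 -0.0155  0.009 ]
```

View pics/s12.png

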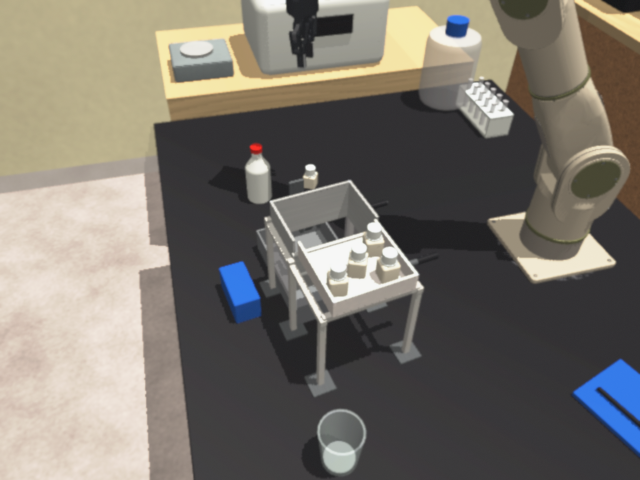

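play_rows --increments "0.02 0.005 0.003 0;0.05 0 0.002 0;0.05 0 0.002 0;0.05 -0.001 0.002 0;0.05 -0.001 0.002 0;0.04 -0.002 0.001 0;0 0 0 0;0 0 0 0"

```text
clock: 14.75
position: [0.5358, -0.3892, 0.1123]
ee_rot: [-0.342, 0.629, 0.362, 0.596]
ft_force: [0.8, -0.5, 1.3]
grip_width: 0.624
```

```bash
python3 - <<'E'
from h import *
C=[.5364,-.3905]
plan([*C,.057])
d=camera('side');e=camera('top')
cv2.imwrite('pics/s13.png',np.hstack([cv2.resize(d['img'][100:220,230:360],None,fx=3,fy=3,interpolation=2),cv2.resize(e['img'][210:330,390:520],None,fx=3,fy=3,interpolation=2)]))
E
```

```text
t 14.8 pos [ 0.5358 -0.3892  0.1123] x [-0.055  0.001 -0.998] zang 1.044 grip 0.624 F [ 0.8 -0.5  1.3] q7 [0.16 1.79]
-> [ 0.536 -0.39   0.057] shift [ 0.0552 -0.0039  0.0007]
```

View pics/s13.png

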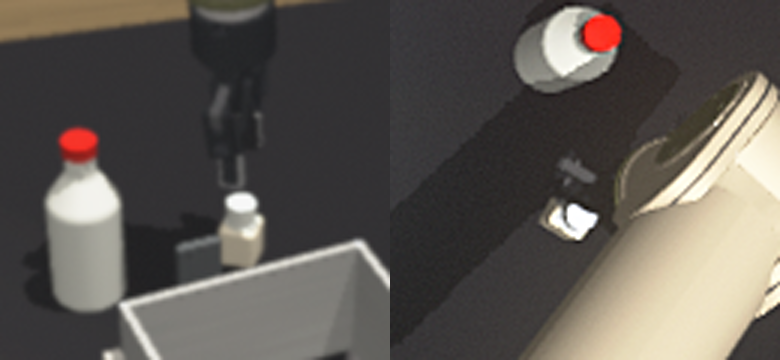

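play_rows --increments "0.02 -0.003 0 0;0.02 0 0 0;0.008 0 0 0;0 0 0 0;0 0 0 0"

```text
clock: 15.35
position: [0.542, -0.3952, 0.076]
ee_rot: [-0.349, 0.626, 0.358, 0.599]
ft_force: [0.5, 0.0, 0.6]
grip_width: 0.624
```

```bash
python3 - <<'E'
from h import *
C=[.5364,-.3905]
plan([*C,.057])
E
```

```text
t 15.3 pos [ 0.542  -0.3952  0.076 ] x [-0.039 -0.008 -0.999] zang 1.046 grip 0.624 F [0.5 0.  0.6] q7 [0.18 1.8 ]
-> [ 0.536 -0.39   0.057] shift [0.0192 0.0066 0.0017]
```

play_rows --increments "0.013 0.005 0.001 0;0.004 0 0 0;0 0 0 0"

```text
clock: 15.65
position: [0.5383, -0.3923, 0.0606]
ee_rot: [-0.35, 0.625, 0.357, 0.6]
ft_force: [-0.0, -0.2, 0.3]
grip_width: 0.629
```

```bash
python3 - <<'E'
from h import *
C=[.5364,-.3905]
plan([*C,.057])
d=camera('side')
cv2.imwrite('pics/s14.png',cv2.resize(d['img'][120:220,250:370],None,fx=5,fy=5,interpolation=2))
E
```

```text
t 15.7 pos [ 0.5383 -0.3923  0.0606] x [-0.035 -0.009 -0.999] zang 1.047 grip 0.629 F [-0.  -0.2  0.3] q7 [0.18 1.81]
-> [ 0.536 -0.39   0.057] shift [0.0036 0.0025 0.0007]
```

View pics/s14.png

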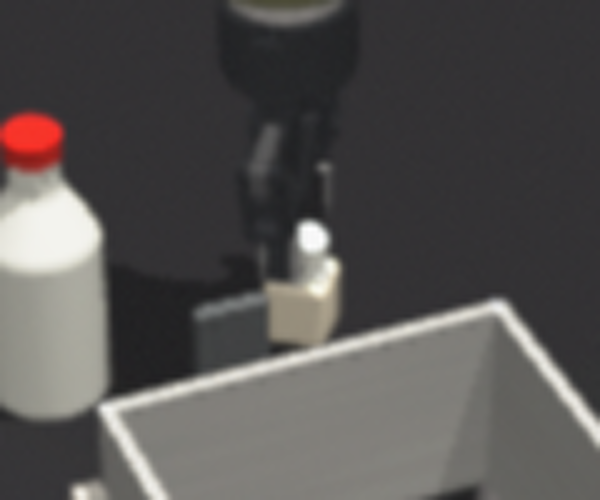

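play_rows --increments "0.002 0.002 0 0;0 0 0 0;0 0 0 0;0 0 0 0;0 0 0 0;0 0 0 0;0 0 0 0" --hand 1

```text
clock: 16.4
position: [0.5365, -0.3914, 0.0589]
ee_rot: [-0.35, 0.625, 0.357, 0.6]
ft_force: [-0.3, -1.0, 0.3]
grip_width: 0.305
```

play_rows --increments "-0.03 0 0 0;-0.04 0 0 0;-0.04 0 0 0;-0.04 0 0 0;-0.04 0 0 0;-0.04 0 0 0;-0.04 0 0 0;-0.04 0 0 0;-0.03 0 0 0;0 0 0 0"

```text
clock: 17.4
position: [0.5475, -0.387, 0.411]
ee_rot: [-0.349, 0.626, 0.357, 0.599]
ft_force: [-0.3, 0.4, -0.3]
grip_width: 0.303
```

```bash
python3 - <<'E'
from h import *
a=st(45,112,0)[:2]
plan([*a,.39],[*a,.291])
plan(yaw=ST[2]+np.pi/2)
d=camera('side')
cv2.imwrite('pics/s15.png',d['img'])
E
```

```text
t 17.4 pos [ 0.5475 -0.387   0.411 ] x [-0.039 -0.008 -0.999] zang 1.047 grip 0.303 F [-0.3  0.4 -0.3] q7 [0.19 1.74]
-> [0.646 0.133 0.39 ] shift [0.0128 0.1747 0.4993]
-> [0.646 0.133 0.291] shift [ 0.0989 -0.0029  0.0026]
t 17.4 pos [ 0.5475 -0.387   0.411 ] x [-0.039 -0.008 -0.999] zang 1.047 grip 0.303 F [-0.3  0.4 -0.3] q7 [0.19 1.74]
turn about tool x -0.663
```

View pics/s15.png

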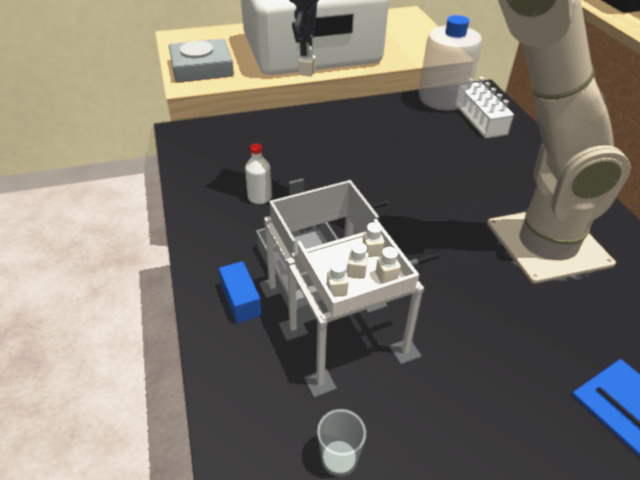

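play_rows --increments "0 0.008 0.02 0;0 0.014 0.04 0;0 0.014 0.04 0;0 0.014 0.04 0;0 0.014 0.04 0;0 0.014 0.04 0;0 0.014 0.04 0;0 0.014 0.04 0;0 0.014 0.04 0;0 0.014 0.04 0;0 0.014 0.04 0;0 0.014 0.04 0;0 0.01 0.03 0;0 0 0 0;0 0 0 0"

```text
clock: 18.95
position: [0.6409, 0.1448, 0.3728]
ee_rot: [-0.341, 0.637, 0.364, 0.588]
ft_force: [0.4, -0.8, -0.3]
grip_width: 0.307
```

```bash
python3 - <<'E'
from h import *
a=st(45,112,0)[:2]
plan([*a,.37],[*a,.291])
d=camera('side')
cv2.imwrite('pics/s16.png',cv2.resize(d['img'][130:330,240:460],None,fx=3,fy=3,interpolation=2))
E
```

```text
t 18.9 pos [0.6409 0.1448 0.3728] x [-0.075 -0.007 -0.997] zang 1.045 grip 0.307 F [ 0.4 -0.8 -0.3] q7 [-0.54  0.86]
-> [0.646 0.133 0.37 ] shift [ 0.0025 -0.0105 -0.008 ]
-> [0.646 0.133 0.291] shift [ 0.0788 -0.0049  0.0035]
```

View pics/s16.png

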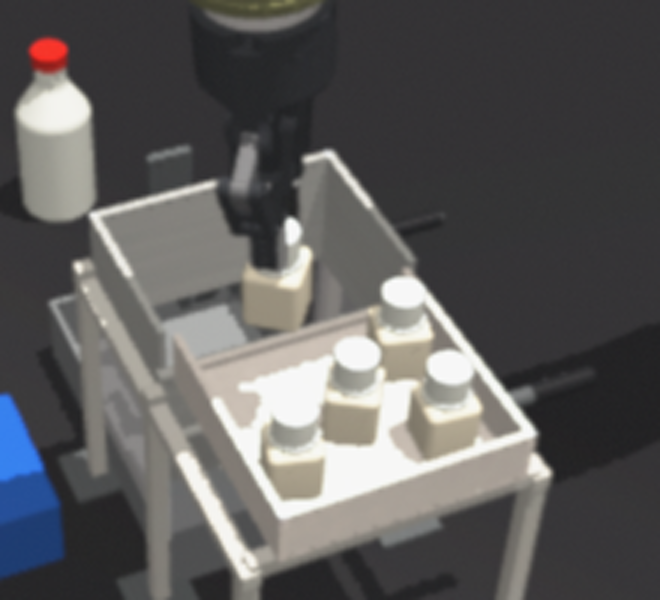

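play_rows --increments "0.005 -0.008 -0.004 0;0.02 -0.005 -0.001 0;0.02 -0.001 0 0;0.02 -0.001 0 0;0.01 0 0 0;0 0 0 0"

```text
clock: 19.6
position: [0.6464, 0.1205, 0.293]
ee_rot: [-0.338, 0.639, 0.359, 0.59]
ft_force: [0.3, 0.0, -0.1]
grip_width: 0.305
```

```bash
python3 - <<'E'
from h import *
a=st(45,112,0)[:2]
plan([*a,.289])
d=camera('side')
cv2.imwrite('pics/s17.png',cv2.resize(d['img'][130:330,240:460],None,fx=3,fy=3,interpolation=2))
E
```

```text
t 19.6 pos [0.6464 0.1205 0.293 ] x [-0.075 -0.008 -0.997] zang 1.034 grip 0.305 F [ 0.3  0.  -0.1] q7 [-0.52  0.9 ]
-> [0.646 0.133 0.289] shift [0.0039 0.0065 0.0102]
```

View pics/s17.png

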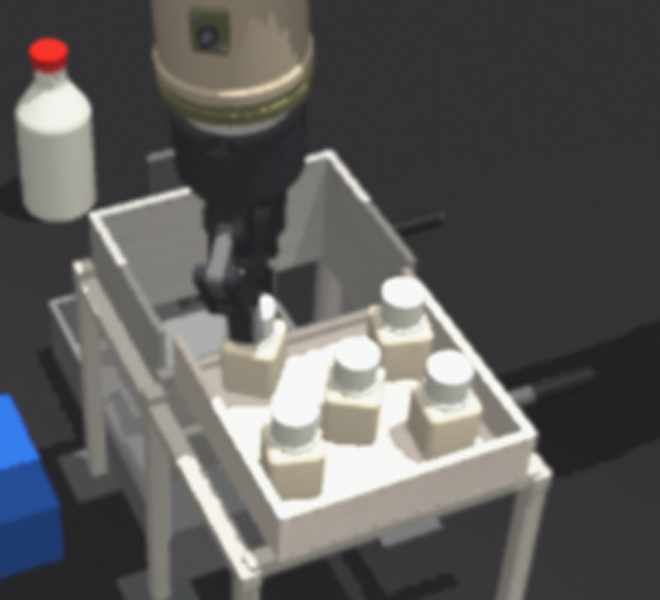

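Move +10 mm along the jaw direction, then lower.

play_rows --increments "0 0.007 0.009 0;0 0 0.001 0;0.003 0 0 0;0.002 0 0 0;0 0 0 0"

```text
clock: 20.15
position: [0.6465, 0.1339, 0.2919]
ee_rot: [-0.339, 0.637, 0.359, 0.592]
ft_force: [1.5, 0.6, -0.6]
grip_width: 0.306
```

```bash
python3 - <<'E'
from h import *
a=st(45,112,0)[:2]
plan([*a,.289])
E
```

```text
t 20.1 pos [0.6465 0.1339 0.2919] x [-0.07  -0.007 -0.998] zang 1.034 grip 0.306 F [ 1.5  0.6 -0.6] q7 [-0.54  0.88]
-> [0.646 0.133 0.289] shift [ 0.003  -0.0002 -0.0015]
```

play_rows --increments "0 0 0 0;0 0 0 0;0 0 0 0;0 0 0 0;-0.02 0 0 0;-0.04 0 0 0;-0.04 0 0 0;0 0 0 0" --hand -0.25

```text
clock: 20.95
position: [0.6528, 0.1342, 0.3946]
ee_rot: [-0.339, 0.638, 0.359, 0.591]
ft_force: [0.1, -0.6, 1.0]
grip_width: 0.623
```

```bash
python3 - <<'E'
from h import *
a=st(-144,-25,0)[:2]
plan([*a,.36],[*a,.196],yaw=ST[2]+np.pi/2)
d=camera('side')
cv2.imwrite('pics/s18.png',cv2.resize(d['img'][130:330,240:460],None,fx=3,fy=3,interpolation=2))
E
```

```text
t 20.9 pos [0.6528 0.1342 0.3946] x [-0.072 -0.008 -0.997] zang 1.034 grip 0.623 F [ 0.1 -0.6  1. ] q7 [-0.51  0.87]
turn about tool x -0.676
-> [ 0.478 -0.029  0.36 ] shift [ 0.0518  0.1936 -0.136 ]
-> [ 0.478 -0.029  0.196] shift [ 0.1636 -0.0094  0.0071]
```

View pics/s18.png

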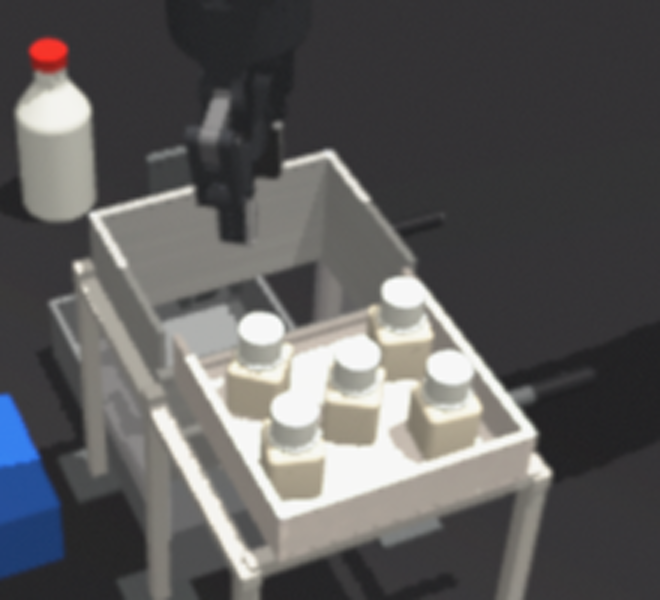

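play_rows --increments "0 0 0 -0.135;0 0 0 -0.135;0 0 0 -0.135;0 0 0 -0.135;0 0 0 -0.135;0 0.03 -0.02 0;0 0.03 -0.02 0;0 0.03 -0.02 0;0 0.03 -0.02 0;0 0.03 -0.02 0;0 0.03 -0.02 0;0 0.015 -0.015 0;0 0 0 0;0 0 0 0"

```text
clock: 22.4
position: [0.4732, -0.0363, 0.3931]
ee_rot: [-0.517, 0.48, 0.562, 0.432]
ft_force: [0.4, 0.8, 0.3]
grip_width: 0.628
```

```bash
python3 - <<'E'
from h import *
a=st(-144,-25,0)[:2]
plan([*a,.28],[*a,.196],yaw=ST[2]+np.pi/2)
d=camera('side')
cv2.imwrite('pics/s19.png',cv2.resize(d['img'][130:330,290:510],None,fx=3,fy=3,interpolation=2))
E
```

```text
t 22.4 pos [ 0.4732 -0.0363  0.3931] x [-0.093 -0.012 -0.996] zang 1.738 grip 0.628 F [0.4 0.8 0.3] q7 [-0.38  1.72]
turn about tool x 0.028
-> [ 0.478 -0.029  0.28 ] shift [ 0.1121 -0.0158  0.0059]
-> [ 0.478 -0.029  0.196] shift [ 0.0836 -0.0078 -0.0003]
```

View pics/s19.png

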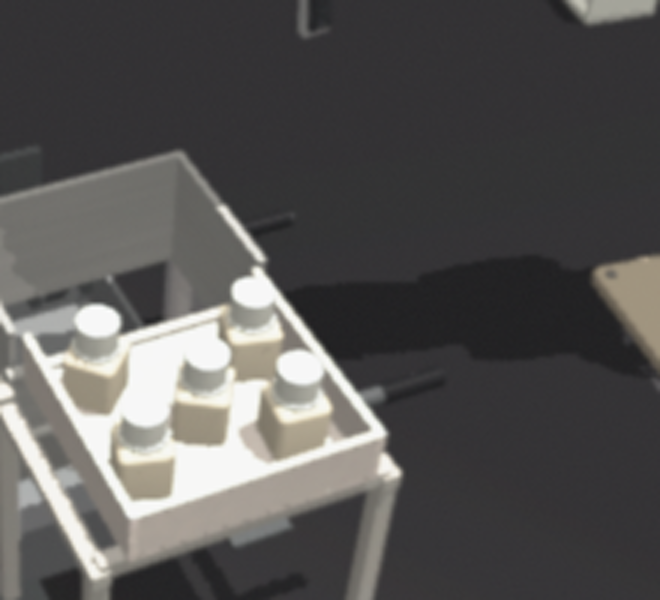

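play_rows --increments "0.02 -0.003 0.001 0.014;0.025 -0.003 0.001 0.014;0.025 -0.003 0.001 0;0.025 -0.003 0.001 0;0.015 0 0 0;0 0 0 0"

```text
clock: 23.05
position: [0.4769, -0.0255, 0.2749]
ee_rot: [-0.512, 0.488, 0.557, 0.435]
ft_force: [-0.1, 1.0, 0.2]
grip_width: 0.624
```

```bash
python3 - <<'E'
from h import *
a=st(-151,-25,0)[:2]
plan([*a,.24],[*a,.198],yaw=ST[2]+np.pi/2)
d=camera('side');e=camera('top')
cv2.imwrite('pics/s20.png',np.hstack([cv2.resize(d['img'][130:270,330:470],None,fx=3,fy=3,interpolation=2),cv2.resize(e['img'][230:370,250:390],None,fx=2.5,fy=3,interpolation=2)]))
E
```

```text
t 23.1 pos [ 0.4769 -0.0255  0.2749] x [-0.097 -0.014 -0.995] zang 1.718 grip 0.624 F [-0.1  1.   0.2] q7 [-0.38  1.68]
turn about tool x 0.008
-> [ 0.471 -0.03   0.24 ] shift [ 0.0354  0.0035 -0.0038]
-> [ 0.471 -0.03   0.198] shift [ 0.0418 -0.0041  0.    ]
```

View pics/s20.png

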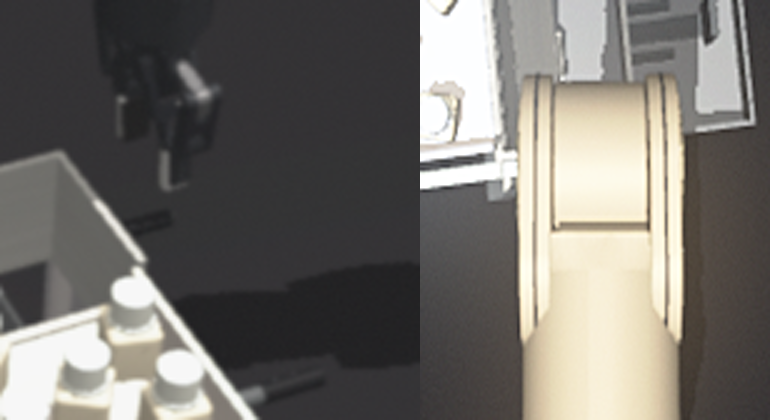

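play_rows --increments "0.015 0.002 -0.003 0;0.02 0 0 0;0.02 -0.002 0 0;0.015 -0.002 0 0;0 0 0 0"

```text
clock: 23.65
position: [0.4784, -0.0279, 0.211]
ee_rot: [-0.516, 0.484, 0.555, 0.438]
ft_force: [-0.7, 0.4, 0.3]
grip_width: 0.622
```

```bash
python3 - <<'E'
from h import *
a=st(-151,-25,0)[:2]
plan([*a,.196],yaw=ST[2]+np.pi/2)
d=camera('side');e=camera('top')
cv2.imwrite('pics/s21.png',np.hstack([cv2.resize(d['img'][160:250,350:450],None,fx=5,fy=5,interpolation=2)]))
E
```

```text
t 23.6 pos [ 0.4784 -0.0279  0.211 ] x [-0.085 -0.013 -0.996] zang 1.719 grip 0.622 F [-0.7  0.4  0.3] q7 [-0.37  1.7 ]
turn about tool x 0.01
-> [ 0.471 -0.03   0.196] shift [ 0.0156  0.0067 -0.0013]
```

View pics/s21.png

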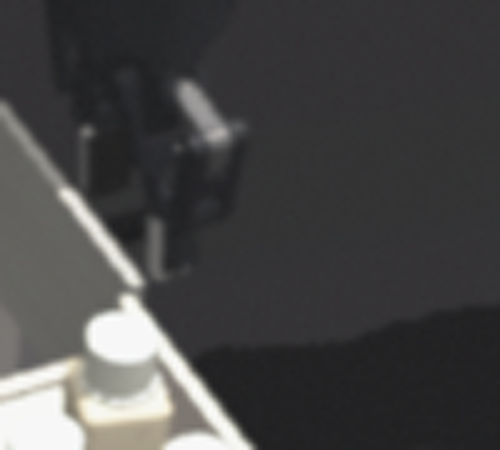

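play_rows --increments "0.012 0.006 -0.001 0;0.003 0 0 0;0 0 0 0;0 0 0 0"

```text
clock: 24.15
position: [0.473, -0.0301, 0.2]
ee_rot: [-0.517, 0.483, 0.553, 0.44]
ft_force: [0.2, -0.4, 0.5]
grip_width: 0.621
```

play_rows --increments "0 0 0 0;0 0 0 0;0 0 0 0;0 0 0 0;0 0 0 0;0 0 0 0;0 0 0 0;0 0 0 0" --hand 1 --squeeze 40

```text
clock: 24.95
position: [0.4735, -0.0308, 0.2006]
ee_rot: [-0.517, 0.483, 0.553, 0.44]
ft_force: [0.2, -1.0, 0.1]
grip_width: 0.099
```

```bash
python3 - <<'E'
from h import *
a=st(-151,-25,0)[:2]
plan([*a,.196],yaw=ST[2]+np.pi/2)
E
```

```text
t 24.9 pos [ 0.4735 -0.0308  0.2006] x [-0.077 -0.013 -0.997] zang 1.718 grip 0.099 F [ 0.2 -1.   0.1] q7 [-0.37  1.7 ]
turn about tool x 0.009
-> [ 0.471 -0.03   0.196] shift [0.0048 0.0025 0.0009]
```

play_rows --increments "-0.008 0 0.005 0;-0.008 0 0.006 0;-0.007 0 0.007 0;-0.007 0 0.007 0;0 0 0 0"

```text
clock: 25.45
position: [0.4702, -0.0072, 0.2328]
ee_rot: [-0.517, 0.486, 0.552, 0.439]
ft_force: [-0.5, -0.2, -2.5]
grip_width: 0.097
```

```bash
python3 - <<'E'
from h import *
a=st(-151,-.4,0)[:2]
plan([*a,.2345],yaw=ST[2]+np.pi/2)
e=camera('top')
d=camera('side')
cv2.imwrite('pics/s22.png',np.hstack([cv2.resize(d['img'][130:270,270:410],None,fx=3,fy=3,interpolation=2),cv2.resize(e['img'][180:320,250:390],None,fx=2.5,fy=3,interpolation=2)]))
E
```

```text
t 25.4 pos [ 0.4702 -0.0072  0.2328] x [-0.082 -0.018 -0.996] zang 1.715 grip 0.097 F [-0.5 -0.2 -2.5] q7 [-0.4   1.64]
turn about tool x 0.006
-> [ 0.467 -0.006  0.234] shift [-0.0015  0.0029  0.0017]
```

View pics/s22.png

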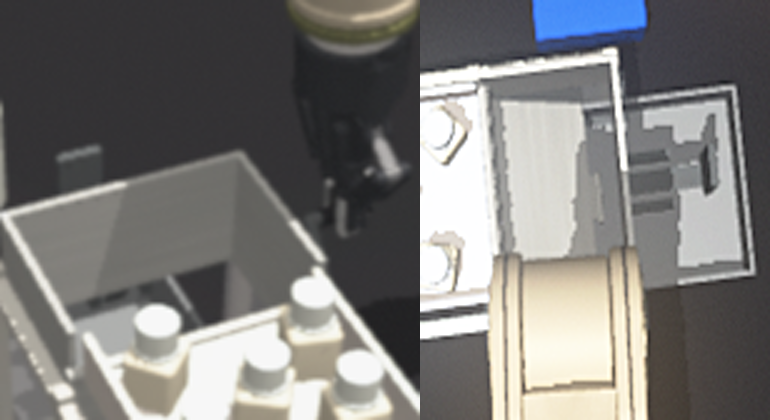

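The floor panel in the top view is now wider, so it is rising with the crank. I'll continue along the arc.

play_rows --increments "-0.006 0.001 0.008 0;-0.006 0.001 0.009 0;-0.005 0 0.009 0;-0.004 0 0.01 0;-0.003 0 0.01 0;-0.002 0 0.01 0;0 0 0 0"

```text
clock: 26.25
position: [0.4625, 0.0471, 0.2592]
ee_rot: [-0.517, 0.489, 0.549, 0.439]
ft_force: [1.3, -3.5, -2.9]
grip_width: 0.098
```

```bash
python3 - <<'E'
from h import *
def ang():
    p=np.array(get_obs()['position'])[:2]-ST[:2]; c,s=np.cos(ST[2]),np.sin(ST[2]); print('st',c*p[0]+s*p[1],-s*p[0]+c*p[1])
ang()
a=st(-151,67,0)[:2]
plan([*a,.256],yaw=ST[2]+np.pi/2)
e=camera('top')
cv2.imwrite('pics/s23.png',cv2.resize(e['img'][180:320,200:390],None,fx=4,fy=4,interpolation=2))
E
```

```text
st -0.14831430187955322 0.05274509799048268
t 26.2 pos [0.4625 0.0471 0.2592] x [-0.081 -0.023 -0.996] zang 1.71 grip 0.098 F [ 1.3 -3.5 -2.9] q7 [-0.47  1.51]
turn about tool x 0.0
-> [0.458 0.061 0.256] shift [0.0033 0.0024 0.0143]
```

View pics/s23.png

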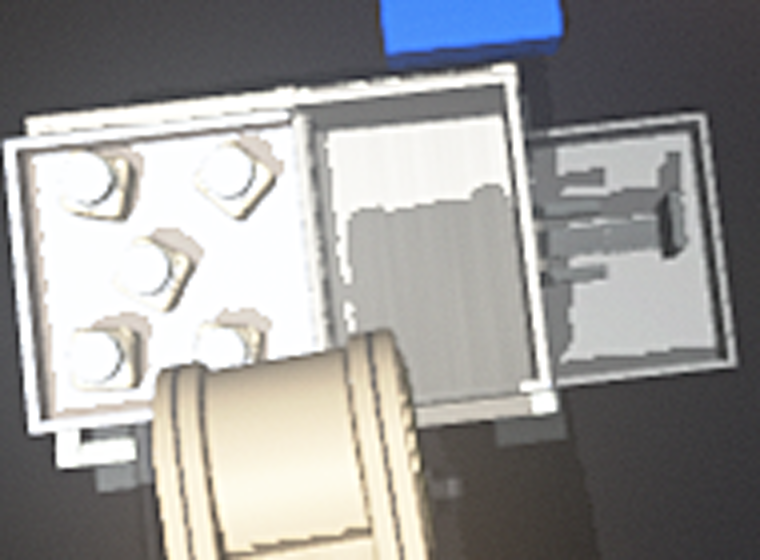

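play_rows --increments "0 0 0.008 0;0 0 0.008 0;0.001 0 0.008 0;0 0 0.01 0;0 0 0.01 0"

```text
clock: 26.8
position: [0.4605, 0.0617, 0.2598]
ee_rot: [-0.519, 0.505, 0.532, 0.438]
ft_force: [3.9, -42.1, 2.8]
grip_width: 0.096
```

```bash
cat >> h.py <<'E'
def ang():
    o=get_obs();p=np.array(o['position'])[:2]-ST[:2]; c,s=np.cos(ST[2]),np.sin(ST[2]); print('st',c*p[0]+s*p[1],-s*p[0]+c*p[1],o['position'][2],'F',o['ft_force'].round(1))
E
python3 - <<'E'
from h import *
ang()
e=camera('top')
cv2.imwrite('pics/s24.png',cv2.resize(e['img'][180:320,200:390],None,fx=4,fy=4,interpolation=2))
E
```

```text
st -0.14822333872140572 0.06749813470992572 0.25975010215230465 F [  3.9 -42.1   2.8]
```

View pics/s24.png

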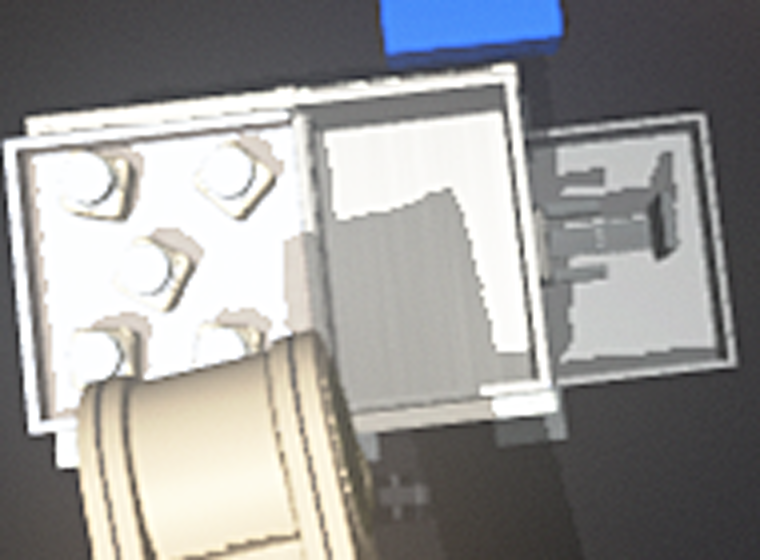

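play_rows --increments "0 0 -0.003 0;0 0 0 0;0 0 0 0"

```text
clock: 27.15
position: [0.4609, 0.0576, 0.2602]
ee_rot: [-0.519, 0.507, 0.531, 0.439]
ft_force: [0.2, -2.5, 0.5]
grip_width: 0.097
```

play_rows --increments "0 0 0 0;0 0 0 0;0 0 0 0;0 0 0 0;0 0 0 0;-0.02 0 0 0;-0.03 0 0 0;-0.03 0 0 0;-0.02 0 0 0;0 0 0 0" --hand -0.25

```text
clock: 28.15
position: [0.4678, 0.0681, 0.3623]
ee_rot: [-0.519, 0.505, 0.533, 0.437]
ft_force: [-0.2, 0.5, 0.2]
grip_width: 0.625
```

```bash
python3 - <<'E'
from h import *
ang()
a=st(-146,178,0)[:2]
plan([*a,.33],[*a,.216],yaw=ST[2]+np.pi/2)
e=camera('top');d=camera('side')
cv2.imwrite('pics/s25.png',np.hstack([cv2.resize(e['img'][180:320,230:370],None,fx=2.8,fy=3,interpolation=2),cv2.resize(d['img'][130:270,250:390],None,fx=2.8,fy=3,interpolation=2)]))
E
```

```text
st -0.14014500655412793 0.07278198917680477 0.36225589234949374 F [-0.2  0.5  0.2]
t 28.1 pos [0.4678 0.0681 0.3623] x [-0.079 -0.057 -0.995] zang 1.683 grip 0.625 F [-0.2  0.5  0.2] q7 [-0.5   1.42]
turn about tool x -0.027
-> [0.447 0.171 0.33 ] shift [0.0275 0.0035 0.1066]
-> [0.447 0.171 0.216] shift [ 0.1135 -0.0096  0.0055]
```

View pics/s25.png

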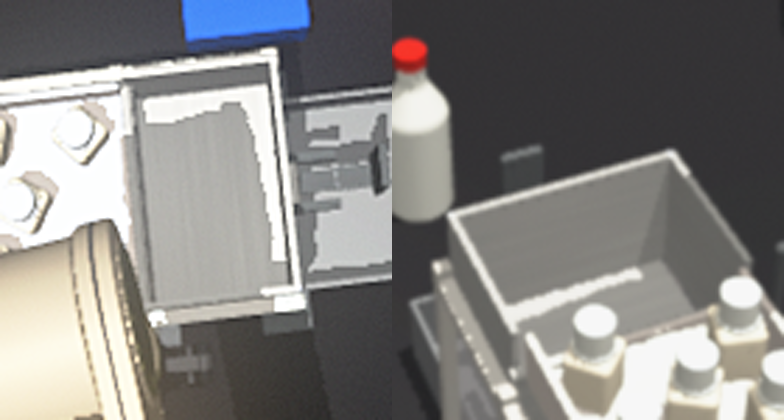

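The floor is shut in both views and stayed shut after release. Next is the tray handle.

play_rows --increments "0 0.001 0.025 -0.013;0 0.001 0.03 -0.013;0 0.001 0.03 0;0 0 0.02 0;0 0 0 0;0.02 0 0 0;0.02 0 0 0;0 0 0 0"

```text
clock: 29.05
position: [0.4437, 0.169, 0.3049]
ee_rot: [-0.522, 0.503, 0.541, 0.426]
ft_force: [-0.1, 0.3, -0.1]
grip_width: 0.625
```

```bash
python3 - <<'E'
from h import *
ang()
a=st(-150,176,0)[:2]
plan([*a,.26],[*a,.216],yaw=ST[2]+np.pi/2)
d=camera('side')
cv2.imwrite('pics/s26.png',np.hstack([cv2.resize(d['img'][150:310,340:520],None,fx=3.5,fy=3.5,interpolation=2)]))
E
```

```text
st -0.15004414604076013 0.17606316963536986 0.30486704357800715 F [-0.1  0.3 -0.1]
t 29.1 pos [0.4437 0.169  0.3049] x [-0.093 -0.064 -0.994] zang 1.707 grip 0.625 F [-0.1  0.3 -0.1] q7 [-0.61  1.24]
turn about tool x -0.002
-> [0.444 0.169 0.26 ] shift [ 0.0446 -0.0046  0.0022]
-> [0.444 0.169 0.216] shift [ 0.0437 -0.0044  0.0022]
```

View pics/s26.png

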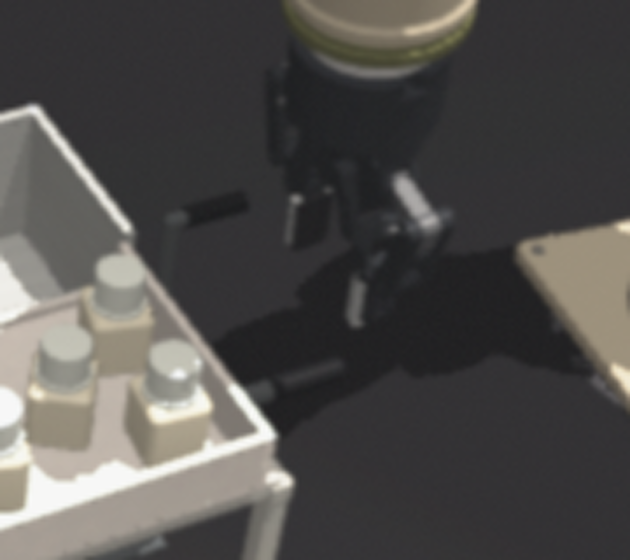

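play_rows --increments "0.02 -0.002 0.001 0;0.02 -0.002 0.001 0;0.02 -0.002 0.001 0;0.02 -0.002 0.001 0;0.008 0 0 0;0 0 0 0"

```text
clock: 29.7
position: [0.4466, 0.1665, 0.2202]
ee_rot: [-0.522, 0.502, 0.539, 0.43]
ft_force: [-0.4, 0.5, 0.8]
grip_width: 0.625
```

```bash
python3 - <<'E'
from h import *
ang()
a=st(-150,176,0)[:2]
plan([*a,.216],yaw=ST[2]+np.pi/2)
d=camera('side')
cv2.imwrite('pics/s27.png',np.hstack([cv2.resize(d['img'][150:310,340:520],None,fx=3.5,fy=3.5,interpolation=2)]))
E
```

```text
st -0.14750976489857934 0.17321595126469552 0.22020640016697812 F [-0.4  0.5  0.8]
t 29.7 pos [0.4466 0.1665 0.2202] x [-0.086 -0.06  -0.994] zang 1.703 grip 0.625 F [-0.4  0.5  0.8] q7 [-0.6   1.24]
turn about tool x -0.007
-> [0.444 0.169 0.216] shift [0.0043 0.0021 0.003 ]
```

View pics/s27.png

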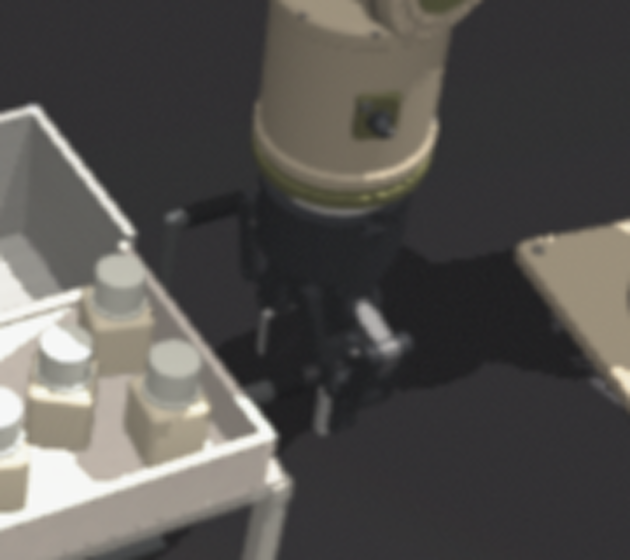

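play_rows --increments "0.004 0.001 0.002 0;0 0 0 0;0 0 0 0;0 0 0 0;0 0 0 0;0 0 0 0;0 0 0 0;0 0 0 0" --hand 1 --squeeze 40

```text
clock: 30.55
position: [0.4465, 0.1681, 0.2194]
ee_rot: [-0.523, 0.501, 0.538, 0.431]
ft_force: [-0.1, -1.0, -2.3]
grip_width: 0.123
```

```bash
python3 - <<'E'
from h import *
ang();plan(st(-150,176,216))
for t in np.arange(0,1.26,.1): print(round(t,2),np.diff(np.array([[110*np.cos(u),110*np.sin(u)] for u in(t,t+.1)]),axis=0).round(1))
E
```

```text
st -0.1473989827680958 0.17485379339505014 0.21942582216022882 F [-0.1 -1.  -2.3]
t 30.6 pos [0.4465 0.1681 0.2194] x [-0.082 -0.059 -0.995] zang 1.702 grip 0.123 F [-0.1 -1.  -2.3] q7 [-0.6   1.24]
-> [0.444 0.169 0.216] shift [0.0036 0.0023 0.0013]
0.0 [[-0.5 11. ]]
0.1 [[-1.6 10.9]]
0.2 [[-2.7 10.7]]
0.3 [[-3.8 10.3]]
0.4 [[-4.8  9.9]]
0.5 [[-5.7  9.4]]
0.6 [[-6.7  8.8]]
0.7 [[-7.5  8. ]]
0.8 [[-8.3  7.3]]
0.9 [[-8.9  6.4]]
1.0 [[-9.5  5.5]]
1.1 [[-10.    4.5]]
1.2 [[-10.4   3.5]]
```

play_rows --increments "-0.011 0.001 -0.001 0;-0.011 0.001 -0.002 0;-0.011 0.001 -0.003 0;-0.01 0.001 -0.004 0;-0.01 0.001 -0.005 0;-0.01 0.001 -0.006 0;0 0 0 0"

```text
clock: 31.25
position: [0.4493, 0.1477, 0.2873]
ee_rot: [-0.523, 0.502, 0.538, 0.432]
ft_force: [0.5, 0.3, -5.5]
grip_width: 0.114
```

```bash
python3 - <<'E'
from h import *
ang();plan(st(-148,66+110*np.cos(.6),219+110*np.sin(.6)),st(-148,66+110*np.cos(1.24),219+110*np.sin(1.24)))
d=camera('side')
cv2.imwrite('pics/s28.png',np.hstack([cv2.resize(d['img'][130:330,250:480],None,fx=3,fy=3,interpolation=2)]))
E
```

```text
st -0.14741928616329258 0.15423939721745578 0.28732487555616965 F [ 0.5  0.3 -5.5]
t 31.2 pos [0.4493 0.1477 0.2873] x [-0.081 -0.06  -0.995] zang 1.701 grip 0.114 F [ 0.5  0.3 -5.5] q7 [-0.58  1.27]
-> [0.448 0.15  0.281] shift [0.0061 0.0001 0.0028]
-> [0.456 0.096 0.323] shift [-0.039   0.003  -0.0571]
```

View pics/s28.png

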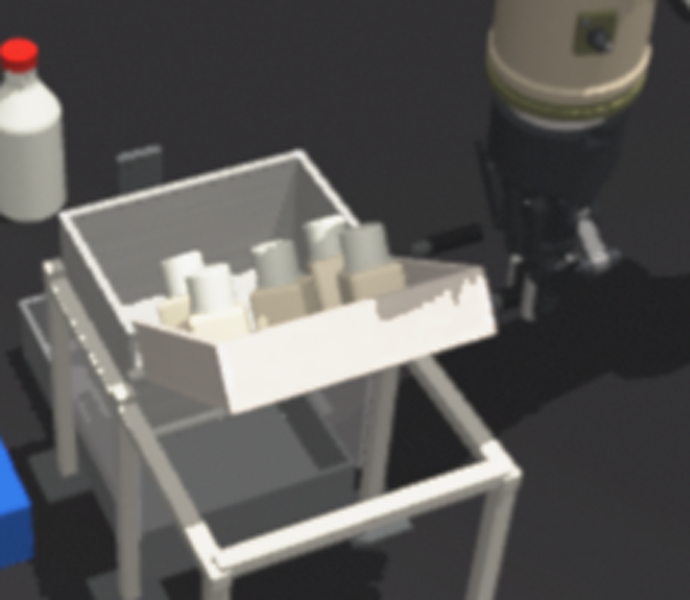

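play_rows --increments "-0.008 0.001 -0.007 0;0 0 0 0;-0.008 0.001 -0.008 0;0 0 0 0;-0.007 0.001 -0.009 0;0 0 0 0;-0.006 0.001 -0.009 0;0 0 0 0;-0.005 0.0005 -0.01 0;0 0 0 0;-0.003 0 -0.009 0;0 0 0 0;0 0 0 0;0 0 0 0"

```text
clock: 32.7
position: [0.4548, 0.1098, 0.3232]
ee_rot: [-0.526, 0.494, 0.543, 0.43]
ft_force: [3.6, 0.4, -0.9]
grip_width: 0.121
```

```bash
python3 - <<'E'
from h import *
ang();plan(st(-148,66+110*np.cos(1.25),219+110*np.sin(1.25)))
d=camera('side');e=camera('top')
cv2.imwrite('pics/s29.png',np.hstack([cv2.resize(d['img'][130:330,250:400],None,fx=2.6,fy=2.6,interpolation=2),cv2.resize(e['img'][160:340,220:380],None,fx=2.4,fy=2.6*200/180,interpolation=2)]))
E
```

```text
st -0.14724037204303106 0.1159485602500189 0.32323808271067006 F [ 3.6  0.4 -0.9]
t 32.7 pos [0.4548 0.1098 0.3232] x [-0.078 -0.053 -0.996] zang 1.717 grip 0.121 F [ 3.6  0.4 -0.9] q7 [-0.54  1.36]
-> [0.456 0.095 0.323] shift [ 0.0006  0.0008 -0.0153]
```

View pics/s29.png

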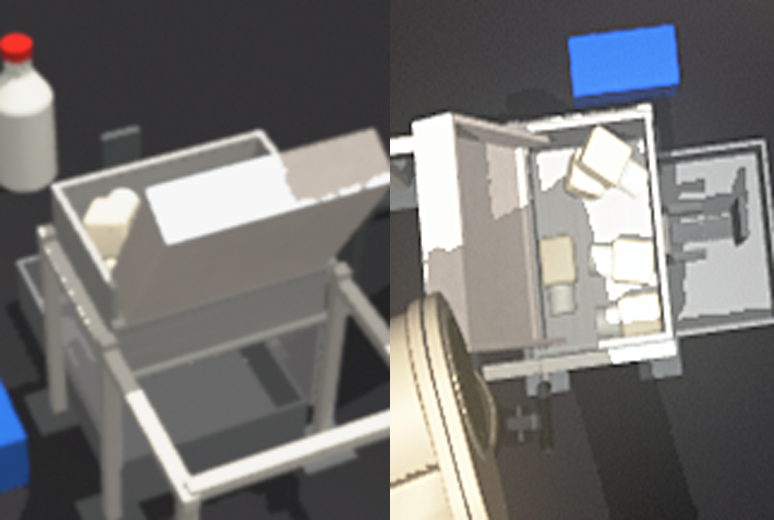

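play_rows --increments "-0.002 0 -0.007 0;0 0 -0.005 0;0 0 0 0;0 0 0 0;0 0 0 0"

```text
clock: 33.3
position: [0.4559, 0.1018, 0.3268]
ee_rot: [-0.526, 0.492, 0.545, 0.43]
ft_force: [1.9, 1.9, -1.0]
grip_width: 0.116
```

```bash
python3 - <<'E'
from h import *
ang();plan(st(-148,66+110*np.cos(.6),219+110*np.sin(.6)),st(-148,176,219))
d=camera('side');e=camera('top')
cv2.imwrite('pics/s30.png',np.hstack([cv2.resize(d['img'][130:330,250:400],None,fx=2.6,fy=2.6,interpolation=2),cv2.resize(e['img'][160:340,220:380],None,fx=2.4,fy=2.6*200/180,interpolation=2)]))
E
```

```text
st -0.14722841246904952 0.1077951806630669 0.32675292036472375 F [ 1.9  1.9 -1. ]
t 33.3 pos [0.4559 0.1018 0.3268] x [-0.078 -0.048 -0.996] zang 1.721 grip 0.116 F [ 1.9  1.9 -1. ] q7 [-0.53  1.39]
-> [0.448 0.15  0.281] shift [ 0.0437 -0.0035  0.0506]
-> [0.446 0.169 0.219] shift [ 0.0611 -0.0054  0.0214]
```

View pics/s30.png

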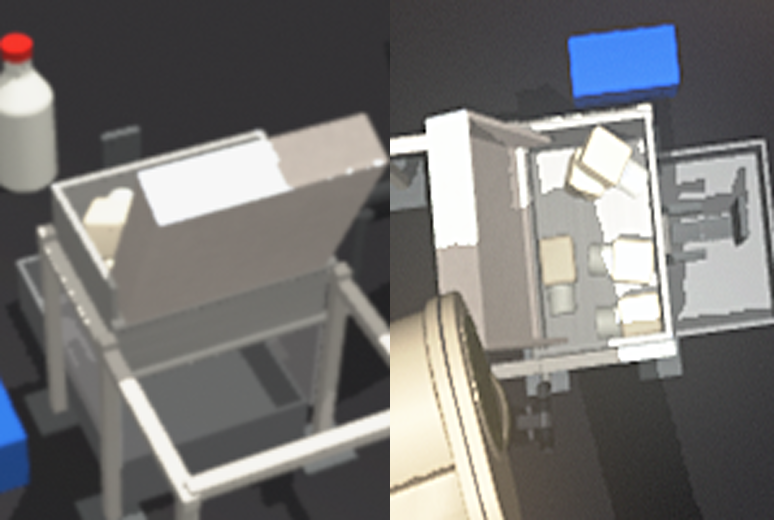

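play_rows --increments "0.005 -0.001 0.01 0;0.006 -0.001 0.01 0;0.007 -0.001 0.009 0;0.008 -0.001 0.008 0;0.009 -0.001 0.008 0;0.009 -0.001 0.007 0;0.01 -0.001 0.006 0;0.01 -0.001 0.005 0;0 0 0 0"

```text
clock: 34.3
position: [0.4471, 0.1649, 0.253]
ee_rot: [-0.525, 0.494, 0.545, 0.428]
ft_force: [2.1, 2.4, -1.1]
grip_width: 0.12
```

```bash
python3 - <<'E'
from h import *
ang();plan(st(-148,66+110*np.cos(.4),219+110*np.sin(.4)),st(-148,176,219))
E
```

```text
st -0.14722902858512962 0.1715726479448308 0.2530192465997416 F [ 2.1  2.4 -1.1]
t 34.3 pos [0.4471 0.1649 0.253 ] x [-0.082 -0.053 -0.995] zang 1.721 grip 0.12 F [ 2.1  2.4 -1.1] q7 [-0.6   1.27]
-> [0.447 0.161 0.262] shift [-0.0085  0.0016 -0.0046]
-> [0.446 0.169 0.219] shift [ 0.0423 -0.0039  0.0104]
```

Almost down (about 0.3 rad). I'll finish lowering gently.

play_rows --increments "0.01 -0.001 0.003 0;0.01 -0.001 0.002 0;0.008 -0.001 0.001 0;0.005 -0.001 0 0;0 0 0 0"

```text
clock: 34.8
position: [0.4488, 0.1687, 0.2234]
ee_rot: [-0.525, 0.494, 0.544, 0.43]
ft_force: [-4.5, -3.2, -4.3]
grip_width: 0.117
```

```bash
python3 - <<'E'
from h import *
ang()
d=camera('side')
cv2.imwrite('pics/s31.png',np.hstack([cv2.resize(d['img'][130:330,250:480],None,fx=3,fy=3,interpolation=2)]))
E
```

```text
st -0.1450215126310197 0.17508468771984173 0.22341184526819052 F [-4.5 -3.2 -4.3]
```

View pics/s31.png

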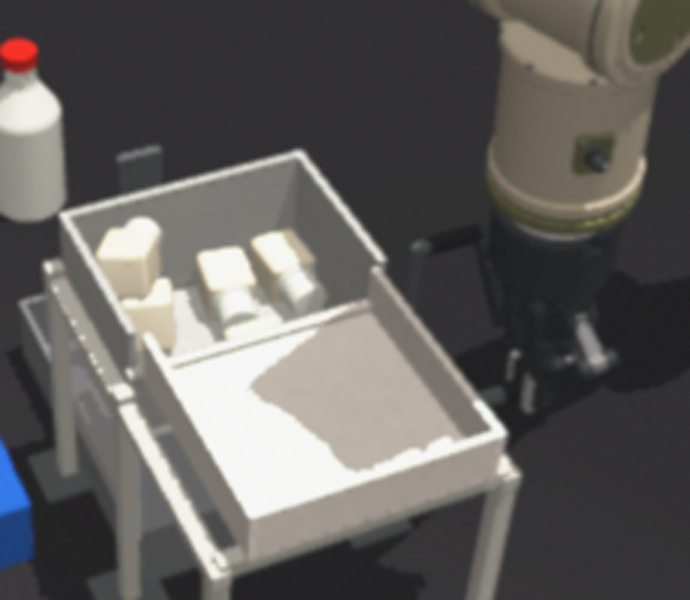

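play_rows --increments "0.003 0 0 0;0 0 0 0;0 0 0 0;0 0 0 0;0 0 0 0;0 0 0 0;-0.02 0.002 -0.001 0;-0.04 0.004 -0.002 0;-0.04 0.004 -0.002 0;-0.04 0.004 -0.002 0;-0.03 0.003 0 0;0 0 0 0" --hand -0.25

```text
clock: 36.05
position: [0.4454, 0.1685, 0.3957]
ee_rot: [-0.525, 0.493, 0.544, 0.43]
ft_force: [-0.2, -0.6, -0.3]
grip_width: 0.626
```

```bash
python3 - <<'E'
from h import *
ang();
plan(st(0,-150,380),st(0,-150,203),yaw=ST[2]+np.pi/2)
d=camera('side');e=camera('top')
cv2.imwrite('pics/s32.png',np.hstack([cv2.resize(d['img'][130:330,250:400],None,fx=2.6,fy=2.6,interpolation=2),cv2.resize(e['img'][160:340,220:400],None,fx=2.2,fy=2.6*200/180,interpolation=2)]))
E
```

```text
st -0.14843409642885366 0.1753658368400116 0.3957410266295257 F [-0.2 -0.6 -0.3]
t 36.0 pos [0.4454 0.1685 0.3957] x [-0.079 -0.049 -0.996] zang 1.718 grip 0.626 F [-0.2 -0.6 -0.3] q7 [-0.61  1.26]
turn about tool x 0.009
-> [ 0.637 -0.133  0.38 ] shift [ 0.0151 -0.1503 -0.3246]
-> [ 0.637 -0.133  0.203] shift [ 0.1762 -0.015   0.0066]
```

View pics/s32.png

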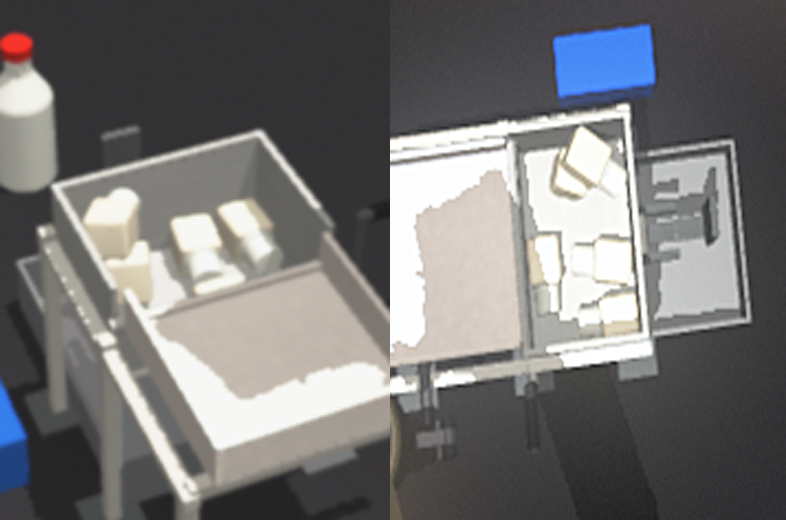

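play_rows --increments "0 -0.01 -0.025 0;0 -0.015 -0.033 0;0 -0.015 -0.033 0;0 -0.015 -0.033 0;0 -0.015 -0.033 0;0 -0.015 -0.033 0;0 -0.015 -0.033 0;0 -0.015 -0.033 0;0 -0.015 -0.033 0;0 -0.012 -0.025 0;0 0 0 0;0 0 0 0"

```text
clock: 37.35
position: [0.6341, -0.1316, 0.3687]
ee_rot: [-0.518, 0.5, 0.553, 0.419]
ft_force: [0.7, 0.8, -0.6]
grip_width: 0.623
```

```bash
python3 - <<'E'
from h import *
ang();
plan(st(0,-150,300),st(0,-150,203),yaw=ST[2]+np.pi/2)
d=camera('side');e=camera('top')
cv2.imwrite('pics/s33.png',np.hstack([cv2.resize(d['img'][80:280,220:370],None,fx=2.6,fy=2.6,interpolation=2),cv2.resize(e['img'][160:340,270:430],None,fx=2.4,fy=2.6*200/180,interpolation=2)]))
E
```

```text
st -0.0031421996022478194 -0.14794167168649874 0.36871633769128254 F [ 0.7  0.8 -0.6]
t 37.4 pos [ 0.6341 -0.1316  0.3687] x [-0.111 -0.056 -0.992] zang 1.725 grip 0.623 F [ 0.7  0.8 -0.6] q7 [-0.16  1.94]
turn about tool x 0.016
-> [ 0.637 -0.133  0.3  ] shift [ 0.0679 -0.0113  0.0006]
-> [ 0.637 -0.133  0.203] shift [ 0.0962 -0.0115  0.0037]
```

View pics/s33.png

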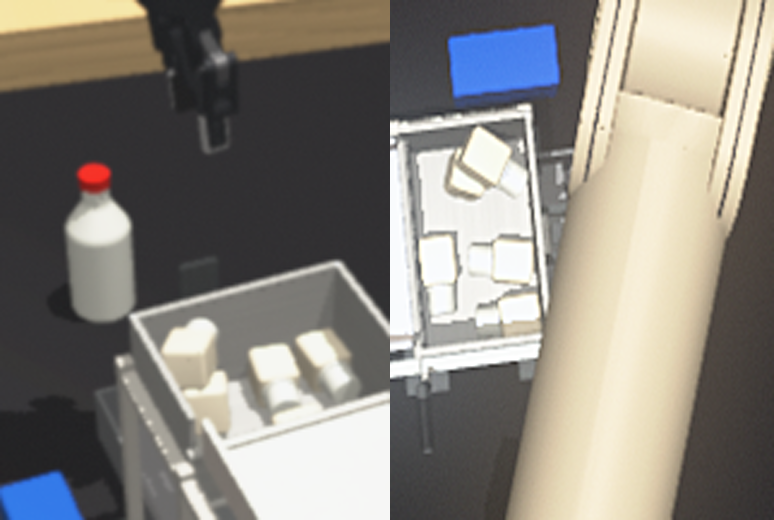

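play_rows --increments "0.02 -0.003 0 0.008;0.025 -0.003 0 0.008;0.025 -0.004 0 0;0.025 -0.003 0 0;0.025 -0.003 0.001 0;0.02 -0.002 0.001 0;0.01 -0.001 0 0;0 0 0 0"

```text
clock: 38.25
position: [0.6346, -0.1236, 0.2152]
ee_rot: [-0.519, 0.498, 0.551, 0.422]
ft_force: [0.8, -0.4, -0.5]
grip_width: 0.627
```

```bash
python3 - <<'E'
from h import *
ang();
plan(st(0,-150,203),yaw=ST[2]+np.pi/2)
d=camera('side')
cv2.imwrite('pics/s34.png',np.hstack([cv2.resize(d['img'][100:240,230:370],None,fx=4,fy=4,interpolation=2)]))
E
```

```text
st -0.0015540023400166005 -0.140112635977681 0.21520922556531596 F [ 0.8 -0.4 -0.5]
t 38.2 pos [ 0.6346 -0.1236  0.2152] x [-0.105 -0.051 -0.993] zang 1.723 grip 0.627 F [ 0.8 -0.4 -0.5] q7 [-0.18  1.92]
turn about tool x 0.013
-> [ 0.637 -0.133  0.203] shift [ 0.0123 -0.0029 -0.0095]
```

View pics/s34.png

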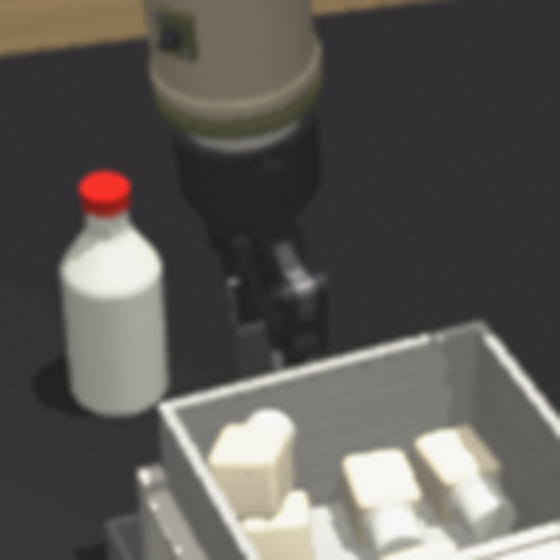

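play_rows --increments "0.008 -0.003 -0.009 0.013;0.003 0 -0.001 0;0 0 0 0;0 0 0 0"

```text
clock: 38.7
position: [0.6399, -0.1349, 0.2079]
ee_rot: [-0.518, 0.501, 0.546, 0.427]
ft_force: [-0.2, -0.4, 0.4]
grip_width: 0.625
```

play_rows --increments "0 0 0 0;0 0 0 0;0 0 0 0;0 0 0 0;0 0 0 0;0 0 0 0;0 0 0 0" --hand 1 --squeeze 40

```text
clock: 39.4
position: [0.6401, -0.1336, 0.2088]
ee_rot: [-0.517, 0.5, 0.547, 0.428]
ft_force: [-0.7, 0.5, 0.7]
grip_width: 0.09
```

```bash
python3 - <<'E'
from h import *
ang();
plan(st(0,-150,203),st(0,-170,203),yaw=ST[2]+np.pi/2)
E
```

```text
st 0.0025411534034087205 -0.1507870983658106 0.20884843547608528 F [-0.7  0.5  0.7]
t 39.4 pos [ 0.6401 -0.1336  0.2088] x [-0.098 -0.05  -0.994] zang 1.709 grip 0.09 F [-0.7  0.5  0.7] q7 [-0.17  1.92]
turn about tool x -0.001
-> [ 0.637 -0.133  0.203] shift [0.006  0.0019 0.001 ]
-> [ 0.64  -0.153  0.203] shift [ 0.0007 -0.0001 -0.02  ]
```

play_rows --increments "0 0 -0.007 0;0 0 -0.007 0;0 0 -0.007 0;0 0 -0.002 0;0 0 0 0;0 0 0 0;0 0 0 0;0 0 0 0;0 0 0 0;0 0 0 0"

```text
clock: 40.4
position: [0.6429, -0.1534, 0.2088]
ee_rot: [-0.515, 0.498, 0.55, 0.428]
ft_force: [-2.8, 4.6, 1.5]
grip_width: 0.087
```

```bash
python3 - <<'E'
from h import *
ang();
d=camera('side');e=camera('top')
cv2.imwrite('pics/s35.png',np.hstack([cv2.resize(d['img'][130:330,220:370],None,fx=2.6,fy=2.6,interpolation=2),cv2.resize(e['img'][160:340,270:430],None,fx=2.4,fy=2.6*200/180,interpolation=2)]))
E
```

```text
st 0.0026140028967462335 -0.1708054240316632 0.20878150478629592 F [-2.8  4.6  1.5]
```

View pics/s35.png

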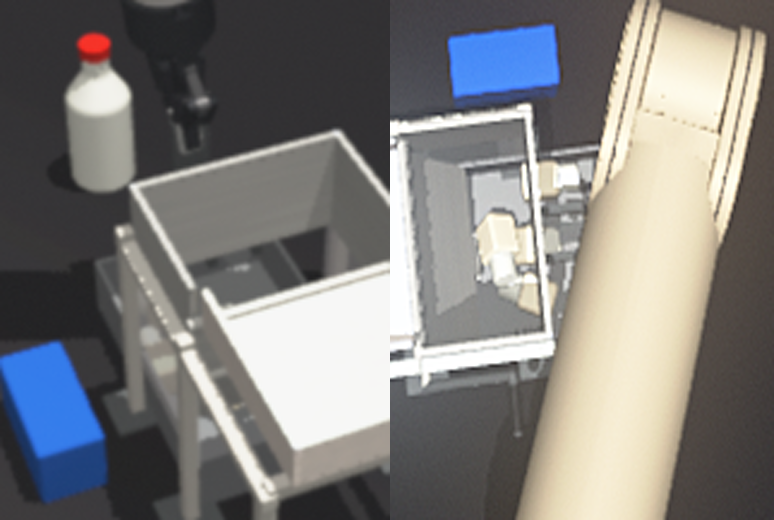

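play_rows --increments "0 0 0.008 0;0 0 0.008 0;0 0 0.002 0;0 0 0 0;0 0 0 0"

```text
clock: 41.0
position: [0.6402, -0.1341, 0.2088]
ee_rot: [-0.516, 0.498, 0.55, 0.428]
ft_force: [-2.1, 2.0, 0.7]
grip_width: 0.09
```

play_rows --increments "0 0 0 0;0 0 0 0;0 0 0 0;0 0 0 0;0 0 0 0;-0.02 0.003 0 0;-0.04 0.005 -0.001 0;-0.04 0.005 -0.001 0;-0.04 0.005 0 0;-0.03 0.003 0 0;0 0 0 0;0 0 0 0" --hand -0.25

```text
clock: 42.2
position: [0.6362, -0.1353, 0.3853]
ee_rot: [-0.517, 0.501, 0.547, 0.427]
ft_force: [0.8, 0.4, 0.1]
grip_width: 0.623
```

```bash
python3 - <<'E'
from h import *
ang();
plan(st(-152,-25,370),st(-152,-25,198),yaw=ST[2]+np.pi/2)
d=camera('side')
cv2.imwrite('pics/s36.png',np.hstack([cv2.resize(d['img'][130:330,220:420],None,fx=3,fy=3,interpolation=2)]))
E
```

```text
st -0.0015300760404682139 -0.15195174097987482 0.38530803815866194 F [0.8 0.4 0.1]
t 42.2 pos [ 0.6362 -0.1353  0.3853] x [-0.101 -0.05  -0.994] zang 1.709 grip 0.623 F [0.8 0.4 0.1] q7 [-0.15  1.93]
turn about tool x -0.001
-> [ 0.47 -0.03  0.37] shift [0.0268 0.1485 0.1274]
-> [ 0.47  -0.03   0.198] shift [ 0.1709 -0.0184  0.0062]
```

View pics/s36.png

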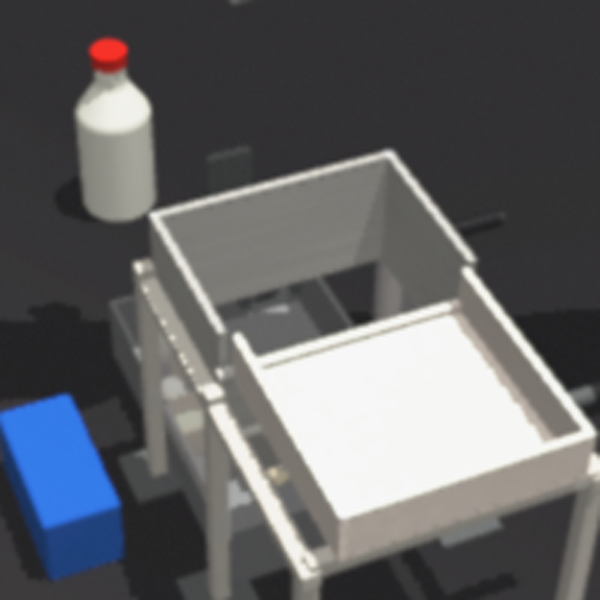

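play_rows --increments "0 0.015 0.013 0;0 0.025 0.021 0;0 0.025 0.021 0;0 0.025 0.021 0;0 0.025 0.021 0;0 0.02 0.018 0;0 0.006 0.006 0;0 0 0 0;0 0 0 0"

```text
clock: 43.15
position: [0.4727, -0.0311, 0.3848]
ee_rot: [-0.513, 0.505, 0.551, 0.422]
ft_force: [0.4, -0.3, -0.2]
grip_width: 0.625
```

```bash
python3 - <<'E'
from h import *
ang();
plan(st(-152,-25,270),st(-152,-25,198),yaw=ST[2]+np.pi/2)
e=camera('top');d=camera('side')
cv2.imwrite('pics/s37.png',np.hstack([cv2.resize(e['img'][180:330,260:400],None,fx=4,fy=4,interpolation=2)]))
cv2.imwrite('pics/s37b.png',np.hstack([cv2.resize(d['img'][150:300,300:440],None,fx=4,fy=4,interpolation=2)]))
E
```

```text
st -0.1490754254040284 -0.026129221251441015 0.38479792251354755 F [ 0.4 -0.3 -0.2]
t 43.1 pos [ 0.4727 -0.0311  0.3848] x [-0.117 -0.053 -0.992] zang 1.71 grip 0.625 F [ 0.4 -0.3 -0.2] q7 [-0.38  1.66]
turn about tool x 0.001
-> [ 0.47 -0.03  0.27] shift [ 0.1142 -0.0113  0.0053]
-> [ 0.47  -0.03   0.198] shift [ 0.0714 -0.0089  0.0026]
```

View pics/s37.png

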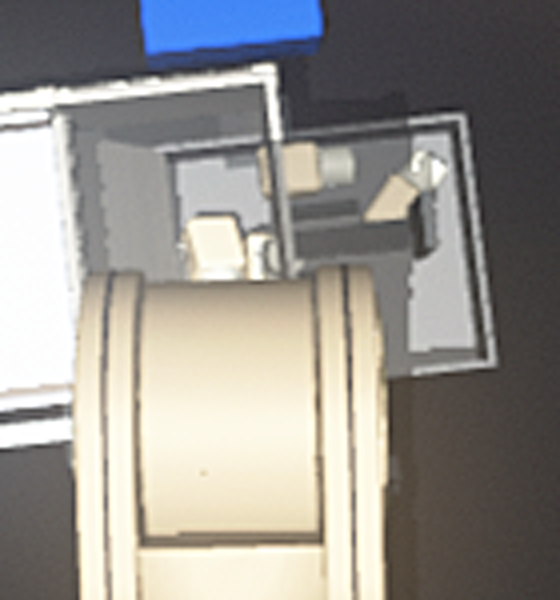

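View pics/s37b.png

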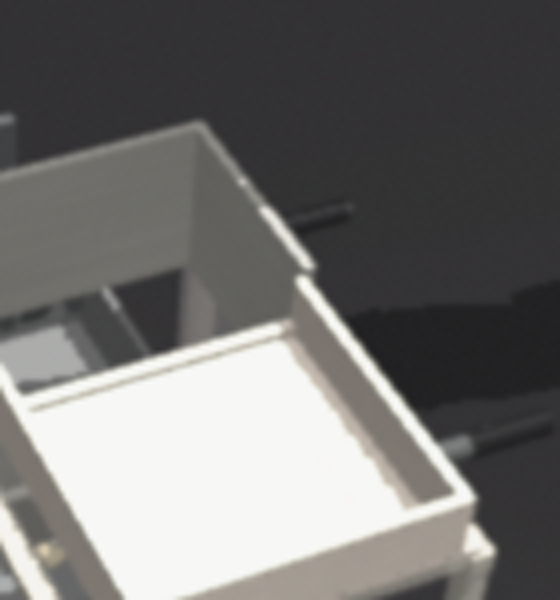

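play_rows --increments "0.02 -0.001 0.001 0;0.03 -0.003 0.001 0;0.03 -0.003 0.001 0;0.03 -0.003 0.001 0;0.025 -0.003 0.001 0;0.02 -0.002 0.001 0;0.012 -0.001 0 0;0 0 0 0;0 0 0 0"

```text
clock: 44.15
position: [0.4725, -0.039, 0.2084]
ee_rot: [-0.51, 0.51, 0.548, 0.423]
ft_force: [-0.8, 0.1, 0.4]
grip_width: 0.625
```

```bash
python3 - <<'E'
from h import *
ang();
plan(st(-152,-25,200),yaw=ST[2]+np.pi/2)
d=camera('side')
cv2.imwrite('pics/s38.png',np.hstack([cv2.resize(d['img'][140:260,330:470],None,fx=4,fy=4,interpolation=2)]))
E
```

```text
st -0.1503714747637537 -0.03386733721646672 0.20837016959958243 F [-0.8  0.1  0.4]
t 44.1 pos [ 0.4725 -0.039   0.2084] x [-0.121 -0.056 -0.991] zang 1.699 grip 0.625 F [-0.8  0.1  0.4] q7 [-0.36  1.66]
turn about tool x -0.011
-> [ 0.47 -0.03  0.2 ] shift [0.0081 0.0006 0.0092]
```

View pics/s38.png

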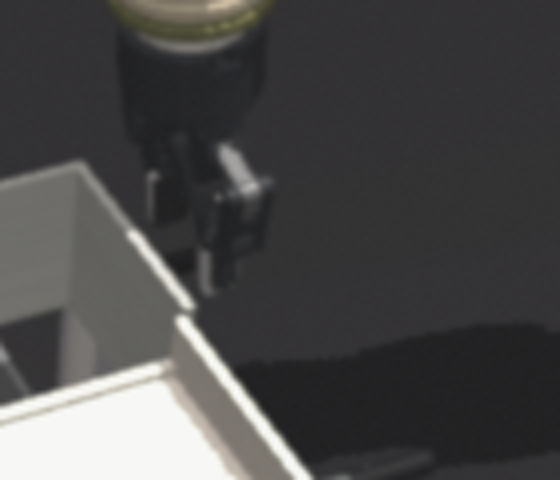

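play_rows --increments "0.004 0 0.008 0;0.006 0 0.001 0;0 0 0 0;0 0 0 0"

```text
clock: 44.6
position: [0.4714, -0.0294, 0.1997]
ee_rot: [-0.512, 0.509, 0.547, 0.424]
ft_force: [0.3, 0.0, 0.3]
grip_width: 0.628
```

play_rows --increments "0 0 0 0;0 0 0 0;0 0 0 0;0 0 0 0;0 0 0 0;0 0 0 0;0 0 0 0;0 0 0 0" --hand 1 --squeeze 40

```text
clock: 45.4
position: [0.4719, -0.0312, 0.2004]
ee_rot: [-0.512, 0.509, 0.546, 0.424]
ft_force: [1.3, -2.3, 0.6]
grip_width: 0.099
```

```bash
python3 - <<'E'
from h import *
ang();
plan(st(-151,-14,215),yaw=ST[2]+np.pi/2)
E
```

```text
st -0.14989444780131567 -0.02612592467897107 0.20035972425972867 F [ 1.3 -2.3  0.6]
t 45.4 pos [ 0.4719 -0.0312  0.2004] x [-0.115 -0.058 -0.992] zang 1.699 grip 0.099 F [ 1.3 -2.3  0.6] q7 [-0.37  1.65]
turn about tool x -0.011
-> [ 0.469 -0.019  0.215] shift [-0.0149  0.0029  0.0115]
```

play_rows --increments "-0.008 0.001 0.005 0;-0.008 0.001 0.006 0;-0.007 0.001 0.007 0;-0.007 0.001 0.007 0;-0.006 0.001 0.008 0;-0.006 0.001 0.009 0;-0.005 0.001 0.009 0;-0.004 0 0.01 0;0 0 0 0"

```text
clock: 46.3
position: [0.4638, 0.0258, 0.2532]
ee_rot: [-0.514, 0.514, 0.541, 0.424]
ft_force: [1.9, -3.1, -3.8]
grip_width: 0.097
```

```bash
python3 - <<'E'
from h import *
ang();
plan(st(-151,67,257))
e=camera('top')
cv2.imwrite('pics/s39.png',cv2.resize(e['img'][180:320,200:390],None,fx=4,fy=4,interpolation=2))
E
```

```text
st -0.14995709780956407 0.03151134330446221 0.2531696491115833 F [ 1.9 -3.1 -3.8]
t 46.3 pos [0.4638 0.0258 0.2532] x [-0.112 -0.069 -0.991] zang 1.691 grip 0.097 F [ 1.9 -3.1 -3.8] q7 [-0.45  1.5 ]
-> [0.458 0.061 0.257] shift [-0.0056  0.0024  0.0352]
```

View pics/s39.png

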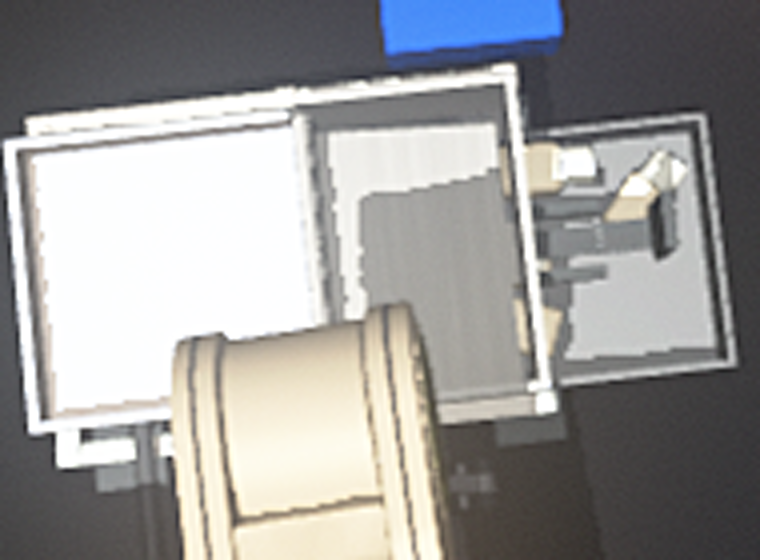

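Five jars are accounted for: (545,165), (645,190) and (540,325) here, plus the two seen earlier that are now under the floor. I'll finish the swing.

play_rows --increments "-0.003 0 0.009 0;-0.002 0 0.01 0;-0.001 0 0.01 0;0 0 0.008 0;0 0 0.008 0;0 0 0.009 0;0 0 0.009 0"

```text
clock: 47.05
position: [0.4592, 0.0612, 0.2584]
ee_rot: [-0.515, 0.531, 0.525, 0.422]
ft_force: [0.8, -38.8, 10.0]
grip_width: 0.099
```

```bash
python3 - <<'E'
from h import *
ang();
e=camera('top')
cv2.imwrite('pics/s40.png',cv2.resize(e['img'][180:320,200:390],None,fx=4,fy=4,interpolation=2))
E
```

```text
st -0.14962506364663855 0.06716285986149817 0.25841966318376575 F [  0.8 -38.8  10. ]
```

View pics/s40.png

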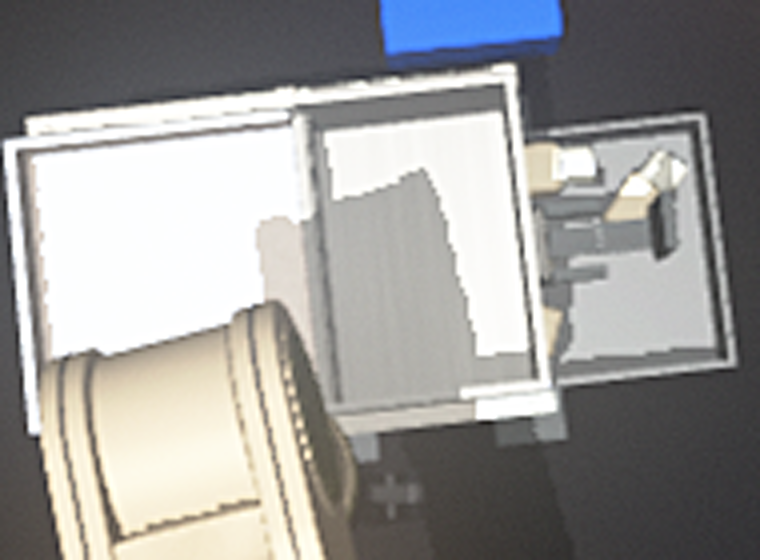

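Shut against its stop at 39 N. Now ease off, release, rise and retreat toward the robot.

play_rows --increments "0 0 -0.003 0;0 0 0 0;0 0 0 0"

```text
clock: 47.4
position: [0.4596, 0.0566, 0.259]
ee_rot: [-0.514, 0.532, 0.524, 0.423]
ft_force: [0.5, -3.1, 1.8]
grip_width: 0.098
```

play_rows --increments "0 0 0 0;0 0 0 0;0 0 0 0;0 0 0 0;0 0 0 0;-0.02 0.002 -0.001 0;-0.03 0.004 -0.002 0;-0.03 0.004 -0.002 0;-0.03 0.003 -0.001 0;0 0.02 0 0;0 0.03 0 0;0 0.03 0 0;0 0 0 0;0 0 0 0" --hand -0.25

```text
clock: 48.8
position: [0.3773, 0.0579, 0.3831]
ee_rot: [-0.514, 0.531, 0.525, 0.422]
ft_force: [0.6, -0.2, -0.4]
grip_width: 0.622
```

```bash
python3 - <<'E'
from h import *
ang();plan()
e=camera('top');d=camera('side')
cv2.imwrite('pics/s41t.png',cv2.resize(e['img'][140:340,130:480],None,fx=2.25,fy=2.5,interpolation=2)); cv2.imwrite('pics/s41s.png',d['img'])
E
```

```text
st -0.23120402087276998 0.07527911342346066 0.3830831426720152 F [ 0.6 -0.2 -0.4]
t 48.8 pos [0.3773 0.0579 0.3831] x [-0.116 -0.102 -0.988] zang 1.663 grip 0.622 F [ 0.6 -0.2 -0.4] q7 [-0.54  1.31]
```

View pics/s41t.png

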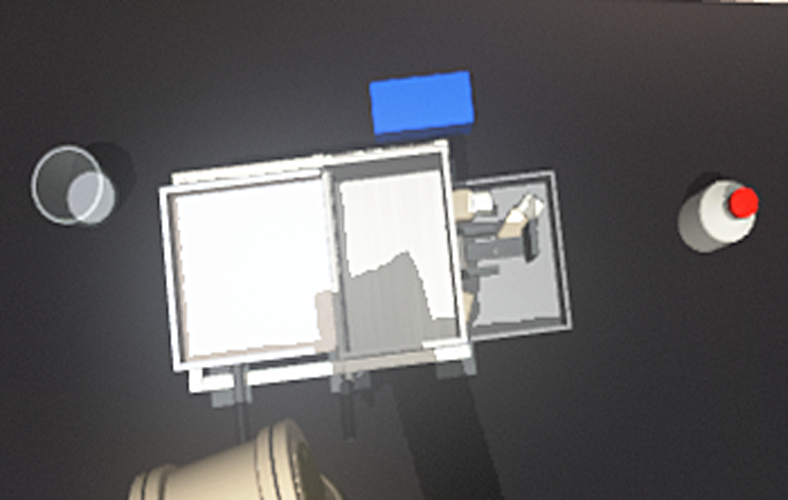

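View pics/s41s.png

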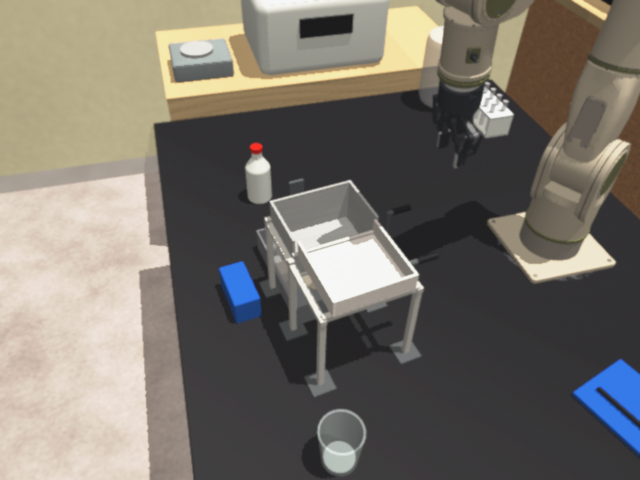

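The floor is shut with the crank upright at (398,210), the tray is level and empty, and the latch tab is at top-view column 366, as at the start. The bystanders have not moved and the gripper is clear, so I'm handing in.

```bash
python3 -c "
from workcell import workorder
print(workorder.hand_in())"
```

```text
the job is handed in; nothing more can be done
None
```

The job is done and handed in at about 49 s on the robot's clock. `hand_in` reports no verdict.

- **Loading:** Five jars were present, two on the tray and three on the bench. I stood the three on the tray and swung the floor shut with the crank until it hit its stop (about 42 N). It stayed shut when released.
- **Tip and drop:** Tipping the tray to about 1.2 rad put all five jars in the hopper, as both cameras showed. I then lowered the tray and pulled the latch 20 mm; the floor dropped and the jars fell into the tote.
- **Reset:** I let the latch home and shut the floor again (about 39 N at the stop). It stayed up when released, and the arm backed clear.

**Last checks:** The pictures show the floor shut, the crank upright, the latch tab in its starting place, the tray level and empty, and the wash bottle, beaker and blue box unmoved.

**Less certain:**
- The final top view shows only three of the jars in the tote. The other two are under the closed floor and were last seen in the tote just before it was shut.
- That the latch is home is judged from the tab's place in the picture and from the floor staying up, not from a reading.
- The tool tilted by up to about 0.15 rad over the run. It caused no visible trouble.

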